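Pack the service case and latch it

TASK

Pack the service case: push the battery pack that lies in it to the back so that there is room, and stand the oil filter and the white bottle upright on the case floor in front of it. Then shut the lid fully, and after that swing the hasp down flat over the catch. Leave the spray can, the oil canister and the wrench where they are.

Things in the scene. Friction and masses are not known exactly. Their poses are not given: they have to be found in the camera images.
- case: Open aluminium service case screwed to the bench. Outside 156 (x) x 144 (y) mm, walls 4 mm, rim 70 mm above the bench; inside 148 x 136 mm, inner floor 5 mm above the bench. Origin: centre of its underside. Its front (-x side) carries the catch, its back (+x side) the lid hinge. Never moves during the job.
- lid (a joint): Angle of the lid, hinged along the case's back rim (hinge axis along the case's y at case x=+78, z=70 mm). 0 = shut, grows as it swings up and back (about 1.57 = upright, at most 2.4); a stiff hinge keeps it where it is left. The lid is a tray 156 x 144 mm and 36 mm deep (32 inside), so shut its top lies 106 mm above the bench.
- lid_edge (a point): Middle of the lid's outer top edge at the end away from the hinge: when shut it is at case x=-78, y=0, z=106 mm; when open it is the uppermost, rearmost edge. Axes as the lid's (x, y as the case's when shut; z out of the lid's outer face).
- hasp (a joint): Angle of the hasp relative to the lid: 0 = flat down the front over the catch, 1.57 = straight out from the lid's free end, 3.0 = its stop, standing up from the lid's outer face. Stays where it is left. A steel strap 34 mm wide (along y, centred at y=0), 3 mm thick, 52 mm long from its pin, solid for the first 30 mm, slot for the catch from 30 to 44 mm.
- hasp_pin (a point): Pin (hinge axis, along the lid's y) of the hasp, on the lid. With the lid shut: case x=-82, y=0, z=98 mm.
- hasp_tip (a point): Free end of the hasp, middle of its width, 52 mm from the pin.
- catch (a point): Outer end of the catch, a steel stud 8 x 8 mm standing 9 mm out of the case's front wall: case x=-87, y=0, z=61 mm.
- battery: Grey and black battery pack, lying loose in the case. Lower part 76 (x) x 118 (y) mm and 44 mm high, on it a raised part 60 x 100 mm up to 58 mm. Origin: centre of its underside. Too wide to grip comfortably; slides when pushed.
- filter: Dark steel oil filter standing upright on the bench: can 62 mm in diameter and 66 mm high, on top a hexagon nut 28 mm across flats and 24 mm high (66 to 90 mm) to grip. Origin: centre of its underside; one pair of flats faces its +x and -x.
- bottle: White squat bottle standing upright on the bench: body 62 mm in diameter up to 58 mm, tapering to a round black cap 30 mm in diameter from 70 to 94 mm height. Origin: centre of its underside.
- spray: Bystander: tall grey spray can with a black cap, 60 mm in diameter, 175 mm high, standing. Origin: centre of its underside. Leave it alone.
- canister: Bystander: black oil canister 75 (x) x 120 (y) mm, 224 mm high with cap, standing. Origin: centre of its underside. Leave it alone.
- wrench: Bystander: steel wrench 150 mm long lying along its x on the bench beside the case. Leave it alone.
Mind the look-alikes: they are no part of the job. Leave any pink or yellow look-alike of the bottle alone.

How it is judged:
By the outcome, as a careful person would: the job done as asked, in the order asked, and still so for the second after the job is handed in, with the robot touching nothing.
It also fails if it takes over 72 s, if anything falls off the work surface, if the arm or the gripper's body presses on something with over 40 N, if the wrist force passes 120 N, or if a joint passes its speed limit or range.

ROBOT

A 6-joint arm with a two-finger parallel gripper is mounted at the origin on the work surface. World frame = base frame: x ahead of the robot, y to its left, z up, the work surface at z = 0. Lengths are in mm, angles in rad, forces in N, time in s.
With the tool pointing down it reaches from about 275 to 1000 mm from the base axis. Payload 8.4 kg.
Tool frame: the origin (TCP) lies at the very end of the fingers, on their centre line; the grasp point (between the pads) lies 19 mm behind it; z points along the fingers, y is the line along which they close (so a half turn about z gives the same grasp; the last joint's range is limited). The gripper opens to 85 mm and grips with 20 to 120 N. Pads are 22 mm wide; open, the fingers measure 114 mm over their backs; the gripper's body (76 mm by 85 mm) begins 54 mm behind the grasp point. The pads swing forward as they close: fully open they stand 13 mm farther back than shut.
Start: joints at [1.298, 0.353, 1.633, -0, 1.155, -0.002], TCP at [167.187, 602.226, 201.581] pointing down, gripper open.
Joint ranges: [-2.63, 2.63], [-0.92, 2.1], [0.06, 2.66], [-1.3, 4.44], [0, 2.69], [-3.02, 3.02]. Speed limits (rad/s): [2.22, 2.22, 2.79, 3.14, 3.14, 3.14].

INTERFACE

Orientations are given as [roll, pitch, yaw] about the fixed x, y, z axes, in that order (R = Rz(yaw) Ry(pitch) Rx(roll)).
In Python, from rig import telemetry, imaging, r gives the robot as it stands. The module is installed in compiled form; this text tells all that it offers.
- The arm moves only by the tool step_arm, never from a script. Its argument "moves" is a list of rows, each a list of 3 entries, a list of its own where there are three numbers: the turn, a rotation vector about the tool's x, y, z scaled (see below), then the shift along the tool's x, y, z scaled (see below), then the opening, from -1 (shut) to 1 (fully open). A call has 1 to 8 rows; each row is the pose to reach, as a shift and turn from the pose commanded when the call began, along the tool's axes at that moment; what a row does not reach only later rows make up. The controller multiplies each number of a shift by 200 mm and each number of a turn by 45 degrees. A row lasts 1/10 s, in which the tool goes at most 50 mm and 8.59 degrees, less where a joint would pass 70% of its speed; a pose out of reach is approached as far as the arm can. A call with a number of a shift or a turn outside -1 to 1 is refused whole. A call with a gripper value outside its range is refused whole. The fingers move at their own pace and stop on an object; "squeeze" is the grip in N (left out, the last holds). Time passes only in rows, so rows that repeat a pose let the fingers close. It gives the time, the measured TCP pose, the force, the opening and the grip force at its end, in the units of the state.
- telemetry.sense(): the state, without advancing time (a new reading comes with each control period).
- imaging.grab_frame(name): name is "scene" or "side" or "wrist"; returns the picture (400x640x3 uint8, red, green, blue); there is no depth.
- imaging.calibration(name): a dict with "fx", "fy", "cx", "cy" (pixels), "cam_to_world" (4x4, takes a point from camera to world coordinates). Camera axes: x right, y up, looking along -z (the intrinsics and any distortion apply to the point x, -y, -z); pixel columns grow to the right and rows downward; lengths in mm; the calibration is good to about 2 mm. The wrist camera is an equidistant fisheye: a pixel r from the principal point sees the ray r / f radians off the axis. A picture is of the moment at which its call begins: read the wrist's pose just before it. calibration takes no time and is no camera call; for the wrist camera it gives the pose at the moment of the call.
- r.sign_off(): hands the job in; it is judged then, once.
Trained networks look in the newest picture that a camera, given by its name, has taken for a name from the list of things; names that differ only in an ending like _2 or _b are one class to them, and where a whole thing is asked for, a point or a joint stands for the part that bears it (a point fixed in the world has none). Each returns a list of dicts, best first, with "conf" (0 to 1); they miss things now and then, are a little off and sometimes report something else, mostly with a low value. They report only what shows in the picture. A call takes as long as a camera call. They do not tell look-alikes from the thing itself.
- imaging.recognise(camera, name): "extent" ([left, top, width, height] in pixels, round what is visible of it).
- imaging.mark_of(camera, name): "xy" ([column, row] in pixels: a listed point, or the origin of a listed thing).
The state is a dict: "clock": time; "qpos": joint angles; "qvel": joint speeds; "joint_efforts": joint torques, N m; "eef_pos": TCP position; "tcp_rot": TCP orientation; "contact_force": force on the tool from outside, world axes, zero at the start; "wrist_torque": the same for the moment, N m; "opening": opening from 0.0 (shut) to 1.0 (fully open); "grasp_force": force on a finger pad.
Only numpy, scipy, OpenCV 4.12 (cv2) and the standard library are available. Lean on these libraries where they do the work, as an engineer would, in place of code of your own. Each camera call takes 0.05 s, during which the arm holds its last target. There are 200 camera calls.

## Working session

There is one attempt and no reset: what is moved stays moved. The work goes in short steps, Python scripts to look and compute and a tool call to move; the robot and the scene stay as the last step left them, time stands still between calls to the robot, and variables do not carry over. Pictures are saved under pics/ and viewed, at most 10 in all, crops included, and the job is handed in when it is done.

Besides the shell and the picture viewer there is one more tool, called after "Emit:" as name(argument=value, ...), one argument or row to a line, values as JSON. step_arm: Moves the arm, as the interface text tells. Its arguments: {"type":"object","properties":{"moves":{"type":"array"},"squeeze":{"type":"number"}},"required":["moves"]}

```bash
mkdir -p pics; cat > h.py <<'E'
import numpy as np, cv2
from rig import telemetry, imaging, r
def proj_ray(cam,uv,cal=None):
    c=cal or imaging.calibration(cam); M=np.array(c["cam_to_world"])
    x=(uv[0]-c["cx"])/c["fx"]; y=(uv[1]-c["cy"])/c["fy"]
    if cam=="wrist":
        t=np.hypot(x,y); s=np.sin(t)/t if t>1e-9 else 1
        d=np.array([x*s,-y*s,-np.cos(t)])
    else: d=np.array([x,-y,-1.])
    d=M[:3,:3]@d; return M[:3,3],d/np.linalg.norm(d)
def tri(rays):
    A=0;b=0
    for o,d in rays:
        P=np.eye(3)-np.outer(d,d); A=A+P; b=b+P@o
    p=np.linalg.solve(A,b)
    return p,[float(np.linalg.norm((np.eye(3)-np.outer(d,d))@(p-o))) for o,d in rays]
def at_z(ray,z):
    o,d=ray; return o+d*(z-o[2])/d[2]
def pix(cam,P,cal=None):
    c=cal or imaging.calibration(cam); M=np.linalg.inv(np.array(c["cam_to_world"]))
    q=M[:3,:3]@np.array(P)+M[:3,3]; x,y,z=q[0],-q[1],-q[2]
    if cam=="wrist":
        t=np.arctan2(np.hypot(x,y),z); n=np.hypot(x,y); x,y=x/n*t,y/n*t
    else: x,y=x/z,y/z
    return np.array([c["cx"]+c["fx"]*x,c["cy"]+c["fy"]*y])
E
python3 - <<'E'
from h import *
s=telemetry.sense(); print({k:np.round(v,3).tolist() for k,v in s.items()})
ims=[]
for c in("scene","side"):
    im=imaging.grab_frame(c); cv2.imwrite(f"pics/{c}0.png",im[:,:,::-1])
    for n in("case","lid_edge","hasp_pin","hasp_tip","catch","battery","filter","bottle"):
        print(c,n,[(np.round(d["xy"]).tolist(),round(d["conf"],2)) for d in imaging.mark_of(c,n)])
    for n in("bottle","filter"):
        print(c,n,"ext",[(np.round(d["extent"]).tolist(),round(d["conf"],2)) for d in imaging.recognise(c,n)])
    print(np.round(imaging.calibration(c)["cam_to_world"],2).tolist())
E
```

```text
{'clock': 0.0, 'qpos': [1.298, 0.354, 1.634, 0.0, 1.155, -0.002], 'qvel': [0.0, 0.001, -0.0, -0.001, -0.001, -0.002], 'joint_efforts': [0.006, -60.526, -34.207, 0.0, 0.009, 0.0], 'eef_pos': [167.041, 601.699, 200.833], 'tcp_rot': [-3.14, -0.0, 2.871], 'contact_force': [0.074, 0.229, 0.055], 'wrist_torque': [-0.035, 0.024, 0.034], 'grasp_force': 0.0, 'opening': 1.001}
scene case [([286.0, 225.0], 0.84), ([438.0, 305.0], 0.71), ([179.0, 226.0], 0.35)]
scene lid_edge [([238.0, 199.0], 0.65), ([377.0, 277.0], 0.43)]
scene hasp_pin [([244.0, 197.0], 0.85)]
scene hasp_tip [([228.0, 201.0], 0.62)]
scene catch [([305.0, 186.0], 0.6)]
scene battery [([284.0, 226.0], 0.97), ([302.0, 186.0], 0.68)]
scene filter [([210.0, 179.0], 0.62)]
scene bottle [([451.0, 233.0], 0.8), ([407.0, 228.0], 0.76), ([370.0, 210.0], 0.74), ([418.0, 203.0], 0.57)]
scene bottle ext [([359.0, 182.0, 27.0, 36.0], 0.88), ([442.0, 201.0, 25.0, 35.0], 0.72), ([397.0, 197.0, 28.0, 40.0], 0.64), ([403.0, 173.0, 26.0, 36.0], 0.6), ([212.0, 176.0, 117.0, 80.0], 0.5)]
scene filter ext [([197.0, 149.0, 26.0, 34.0], 0.81)]
[[-0.
[... 181 characters left out ...]
0.0, 129.0], 0.94)]
side hasp_pin [([259.0, 128.0], 0.57)]
side hasp_tip [([247.0, 116.0], 0.75)]
side catch [([344.0, 194.0], 0.64)]
side battery [([312.0, 198.0], 0.69)]
side filter [([362.0, 153.0], 0.58)]
side bottle [([281.0, 312.0], 0.95), ([321.0, 334.0], 0.88), ([325.0, 295.0], 0.77), ([366.0, 303.0], 0.69), ([344.0, 262.0], 0.67)]
side bottle ext [([307.0, 306.0, 30.0, 40.0], 0.91), ([333.0, 232.0, 28.0, 36.0], 0.9), ([311.0, 266.0, 27.0, 38.0], 0.84), ([267.0, 286.0, 28.0, 40.0], 0.83), ([354.0, 276.0, 29.0, 38.0], 0.71)]
side filter ext [([356.0, 126.0, 17.0, 30.0], 0.97)]
[[-0.96, 0.21, -0.19, 326.73], [-0.28, -0.67, 0.69, 721.64], [0.02, 0.72, 0.7, 748.56], [0.0, 0.0, 0.0, 1.0]]
```

View pics/scene0.png

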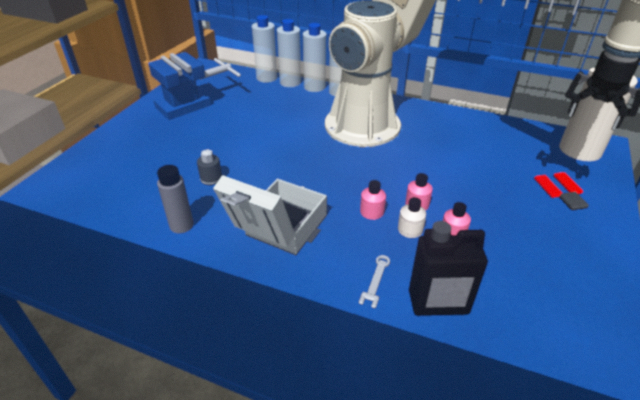

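View pics/side0.png

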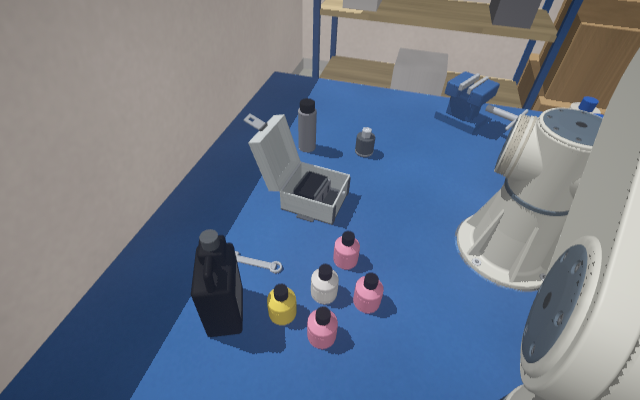

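```bash
python3 - <<'E'
from h import *
def t(n,a,b):
    p,e=tri([proj_ray("scene",a),proj_ray("side",b)]); print(n,p.round(1),np.round(e,1))
t("lid_edge",(238,199),(260,129)); t("pin",(244,197),(259,128)); t("tip",(228,201),(247,116)); t("catch",(305,186),(344,194)); t("batt",(284,226),(312,198)); t("case",(286,225),(316,201));t("filter",(210,179),(362,153))
for n,u in (("A",(451,233)),("B",(407,228)),("C",(370,210)),("D",(418,203))): print(n,at_z(proj_ray("scene",u),0).round(), pix("side",at_z(proj_ray("scene",u),0)).round())
for u in ((281,312),(321,334),(325,295),(366,303),(344,262)): print(u,at_z(proj_ray("side",u),0).round())
E
```

```text
lid_edge [688.8 -45.6 205.7] [2.5 2.5]
pin [686.5 -33.  215.2] [0.7 0.7]
tip [725.2 -45.7 234.1] [1.8 1.8]
catch [439.7 -10.4  66.4] [0.9 0.9]
batt [536.4 -27.6   6.1] [0.6 0.6]
case [523.8 -28.1  -2.4] [0. 0.]
filter [ 437.7 -306.4   -2. ] [2.1 2.1]
A [396. 363.   0.] [323. 334.]
B [420. 258.   0.] [325. 290.]
C [390. 152.   0.] [347. 258.]
D [315. 261.   0.] [369. 303.]
(281, 312) [500. 341.   0.]
(321, 334) [400. 365.   0.]
(325, 295) [416. 271.   0.]
(366, 303) [321. 264.  -0.]
(344, 262) [395. 166.   0.]
```

The scene view shows four look-alikes plus the target: pink at (373,200), (419,195), (457,220), and white at (412,218). In the side view the yellow one is at (282,305), pink at (346,250), (368,293), (322,328), and white at (324,285). Only the white one fits. The case with its lid open is at (270,215) and the filter at (209,167). Next I get the wrist camera geometry and plan the first look.

```bash
cat >> h.py <<'E'
from scipy.spatial.transform import Rotation as R
def down(yaw): # tool z down, rotated
    return R.from_euler("xyz",[np.pi,0,yaw])
def plan(wps,start=None,real=None):
    """wps: list of (pos, Rotation) ; prints numbers per call (turn, shift, rows needed)"""
    s=telemetry.sense()
    p,q=start or (np.array(s["eef_pos"]),R.from_euler("xyz",s["tcp_rot"]))
    for P,Q in wps:
        P=np.array(P,float); Q=Q or q
        sh=np.round(q.inv().apply(P-p)/200,3); tu=np.round((q.inv()*Q).as_rotvec()/np.radians(45),3)
        n=max(np.linalg.norm(sh)*200/50,np.linalg.norm(tu)*45/8.59)
        print((tu+0.).tolist(),(sh+0.).tolist(),"rows>=%.1f"%n, "SPLIT" if max(abs(sh).max(),abs(tu).max())>1 else "")
        p=p+q.apply(sh*200); q=q*R.from_rotvec(tu*np.radians(45))
E
python3 - <<'E'
from h import *
s=telemetry.sense();T=np.eye(4);T[:3,:3]=R.from_euler("xyz",s["tcp_rot"]).as_matrix();T[:3,3]=s["eef_pos"]
c=imaging.calibration("wrist");print(c["fx"],c["cx"],c["cy"]);print((np.linalg.inv(T)@np.array(c["cam_to_world"])).round(2))
# look 1 near bottle, look 2 over case
plan([((300,430,300),down(2.9)),((400,270,300),down(2.9)),((440,130,330),down(3.0)),((440,0,330),down(np.pi))])
E
```

```text
309.70691628693146 327.93245486497096 200.11688541594427
[[  -0.      0.95    0.32   82.63]
 [   1.      0.      0.     -0.39]
 [   0.      0.32   -0.95 -172.1 ]
 [   0.      0.      0.      1.  ]]
[0.0, 0.0, -0.037] [-0.87, -0.652, -0.492] rows>=4.8 
[0.0, 0.0, 0.0] [-0.677, -0.657, 0.0] rows>=3.8 
[0.0, 0.0, -0.127] [-0.362, -0.632, -0.15] rows>=3.0 
[0.0, 0.0, -0.181] [-0.092, -0.643, 0.0] rows>=2.6
```

Emit:
step_arm(
  moves=[
    [[0,0,-0.037],[-0.87,-0.652,-0.492],1],
    [[0,0,-0.037],[-0.87,-0.652,-0.492],1],
    [[0,0,-0.037],[-0.87,-0.652,-0.492],1],
    [[0,0,-0.037],[-0.87,-0.652,-0.492],1],
    [[0,0,-0.037],[-0.87,-0.652,-0.492],1],
    [[0,0,-0.037],[-0.87,-0.652,-0.492],1],
  ],
)

```text
clock: 1.7
eef_pos: [302.8, 428.1, 302.8]
tcp_rot: [3.138, 0.003, 2.897]
contact_force: [-0.6, 0.9, -0.8]
opening: 0.999
grasp_force: 0.0
```

Emit:
step_arm(
  moves=[
    [[0,0,0],[-0.677,-0.657,0],1],
    [[0,0,0],[-0.677,-0.657,0],1],
    [[0,0,0],[-0.677,-0.657,0],1],
    [[0,0,0],[-0.677,-0.657,0],1],
    [[0,0,0],[-0.677,-0.657,0],1],
    [[0,0,0],[-0.677,-0.657,0],1],
  ],
)

```text
clock: 2.3
eef_pos: [400.1, 269.9, 299.8]
tcp_rot: [3.141, -0.0, 2.898]
contact_force: [0.3, 0.0, 0.4]
opening: 1.0
grasp_force: 0.0
```

```bash
cat > look.py <<'E'
from h import *
import sys,json
def look(tag,names,ext=()):
    cal=imaging.calibration("wrist"); im=imaging.grab_frame("wrist"); cv2.imwrite(f"pics/w{tag}.png",im[:,:,::-1])
    out={"cal":{k:np.array(v).tolist() for k,v in cal.items() if k in("fx","fy","cx","cy","cam_to_world")}}
    for n in names:
        m=imaging.mark_of("wrist",n); out[n]=[[*map(float,d["xy"]),float(d["conf"])] for d in m]
        print(tag,n,[(np.round(d["xy"],1).tolist(),round(d["conf"],2)) for d in m])
    for n in ext:
        m=imaging.recognise("wrist",n); print(tag,n,"ext",[(np.round(d["extent"],1).tolist(),round(d["conf"],2)) for d in m])
    json.dump(out,open(f"w{tag}.json","w")); return im
E
python3 - <<'E'
from look import *
s=telemetry.sense();print(s["clock"],np.round(s["eef_pos"],1),np.round(s["tcp_rot"],3))
look("1",["bottle"],["bottle"])
plan([((440,130,330),down(3.0)),((440,0,330),down(np.pi))])
E
```

```text
2.3 [400.1 269.9 299.8] [ 3.141 -0.     2.898]
1 bottle [([389.2, 139.3], 0.97), ([328.2, 168.6], 0.93), ([307.9, 105.2], 0.84), ([386.4, 201.8], 0.76)]
1 bottle ext [([286.3, 83.2, 43.5, 46.8], 0.86), ([231.1, 149.1, 47.8, 47.7], 0.83), ([371.6, 119.0, 48.5, 46.3], 0.74), ([307.1, 147.1, 45.9, 48.1], 0.62), ([367.2, 182.7, 45.0, 52.2], 0.6)]
[0.0, -0.001, -0.126] [-0.365, -0.637, -0.151] rows>=3.0 
[0.0, 0.0, -0.18] [-0.092, -0.643, 0.0] rows>=2.6
```

Emit:
step_arm(
  moves=[
    [[0,0,-0.126],[-0.365,-0.637,-0.151],1],
    [[0,0,-0.126],[-0.365,-0.637,-0.151],1],
    [[0,0,-0.126],[-0.365,-0.637,-0.151],1],
    [[0,0,-0.126],[-0.365,-0.637,-0.151],1],
    [[0,0,-0.126],[-0.365,-0.637,-0.151],1],
  ],
)

```text
clock: 2.95
eef_pos: [440.4, 129.1, 330.3]
tcp_rot: [3.141, 0.0, 2.998]
contact_force: [0.0, 0.2, -0.5]
opening: 1.0
grasp_force: 0.0
```

```bash
python3 - <<'E'
from look import *
look("2",["bottle","case","battery","hasp_pin","catch","lid_edge","hasp_tip"])
im=cv2.imread("pics/w1.png"); cv2.imwrite("pics/w1crop.png",cv2.resize(im[60:260,200:460],None,fx=2.5,fy=2.5,interpolation=cv2.INTER_CUBIC))
plan([((440,0,330),down(np.pi))])
E
```

```text
2 bottle [([466.0, 110.8], 0.93), ([454.5, 167.1], 0.84), ([408.9, 130.4], 0.82), ([398.5, 66.6], 0.82), ([341.8, 121.8], 0.74), ([153.6, 268.5], 0.74)]
2 case [([250.2, 210.7], 0.96)]
2 battery [([248.2, 219.8], 0.88), ([397.5, 236.3], 0.59)]
2 hasp_pin []
2 catch [([232.3, 173.4], 0.97)]
2 lid_edge []
2 hasp_tip []
[0.0, 0.0, -0.18] [-0.091, -0.642, 0.0] rows>=2.6
```

Emit:
step_arm(
  moves=[
    [[0,0,-0.18],[-0.092,-0.643,0],1],
    [[0,0,-0.18],[-0.092,-0.643,0],1],
    [[0,0,-0.18],[-0.092,-0.643,0],1],
    [[0,0,-0.18],[-0.092,-0.643,0],1],
    [[0,0,-0.18],[-0.092,-0.643,0],1],
  ],
)

```text
clock: 3.85
eef_pos: [440.3, -1.2, 330.2]
tcp_rot: [3.141, -0.0, 3.138]
contact_force: [-0.9, -0.9, -0.8]
opening: 0.997
grasp_force: 0.0
```

```bash
python3 - <<'E'
from look import *
look("3",["case","battery","hasp_pin","catch","lid_edge","hasp_tip","filter"],["filter"])
s=telemetry.sense();print(s["clock"],np.round(s["eef_pos"],1),np.round(s["tcp_rot"],3))
E
```

```text
3 case [([312.2, 199.0], 0.88)]
3 battery [([313.5, 207.6], 0.91)]
3 hasp_pin [([299.4, 358.5], 0.69)]
3 catch [([317.5, 155.8], 0.93)]
3 lid_edge [([299.5, 362.7], 0.59), ([510.4, 238.8], 0.3)]
3 hasp_tip [([478.9, 143.1], 0.24)]
3 filter [([159.4, 150.7], 0.69)]
3 filter ext [([125.4, 135.4, 48.2, 43.7], 0.76)]
4.3 [440.3  -0.5 330.2] [ 3.142 -0.     3.141]
```

View pics/w3.png

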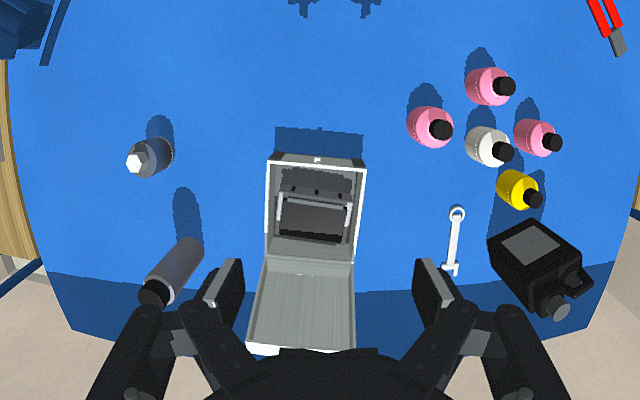

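View pics/w1crop.png

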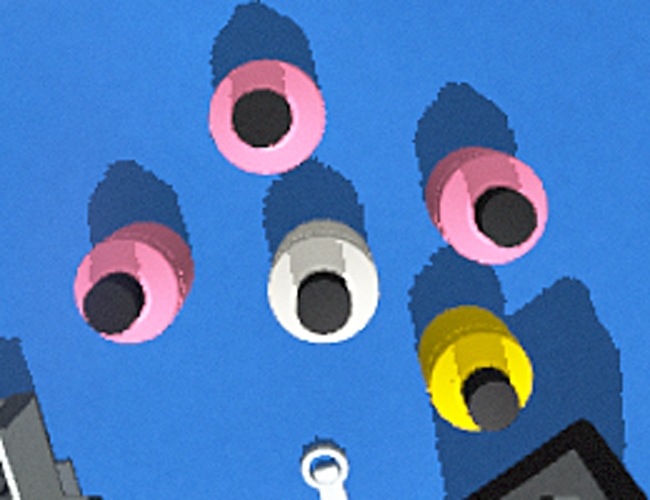

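The crop confirms the target: the white bottle, body at w1 px (329,173) with its cap at (330,181), is the only white one among three pink and one yellow. In the w3 view the open case has its rim at about (266..366, 160..260), the battery sits at (313,215), and the filter nut is at (136,161).

```bash
python3 - <<'E'
from h import *
import json
W={k:json.load(open(f"w{k}.json")) for k in "123"}
ray=lambda k,uv: proj_ray("wrist",uv,W[k]["cal"])
S=lambda uv:proj_ray("scene",uv); D=lambda uv:proj_ray("side",uv)
def t(n,rs):
    p,e=tri(rs); print(n,p.round(1),np.round(e,1)); return p
c=t("catch",[ray("2",(232.3,173.4)),ray("3",(317.5,155.8))]); t("catch4",[ray("2",(232.3,173.4)),ray("3",(317.5,155.8)),S((305,186)),D((344,194))])
t("battery",[ray("2",(248.2,219.8)),ray("3",(313.5,207.6)),S((284,226)),D((312,198))])
t("case",[ray("2",(250.2,210.7)),ray("3",(312.2,199)),S((286,225)),D((316,201))])
t("bottle",[ray("1",(328.2,168.6)),ray("2",W["2"]["bottle"][2][:2]),S((407,228)),D((325,295))])
t("bottle cap",[ray("1",(329.6,181)),ray("3",(504,153))])
t("filter",[ray("3",(159.4,150.7)),S((210,179)),D((362,153))])
for n,u in dict(FL=(268,162),FR=(365,167),BL=(265,256),BR=(352,260)).items(): print(n,at_z(ray("3",u),70).round(1))
im3=cv2.imread("pics/w3.png")[130:290,235:395]; im2=cv2.imread("pics/w2.png"); 
x0,y0=170,140; im2=im2[y0:y0+160,x0:x0+160]
cv2.imwrite("pics/c23.png",np.hstack([cv2.resize(i,(400,400),interpolation=cv2.INTER_CUBIC) for i in (im3,im2)]))
E
```

```text
catch [440.7 -16.8  64.3] [2. 2.]
catch4 [439.8 -14.3  65. ] [3.5 2.8 3.3 2.6]
battery [538.1 -27.    8. ] [2.3 0.3 0.8 2.2]
case [525.5 -26.8  -1.2] [3.7 2.4 0.6 2. ]
bottle [422.  264.1  -0.7] [2.5 4.3 6.  7.7]
bottle cap [422.9 266.2  85.2] [1. 1.]
filter [ 435.2 -309.2   -4.2] [2.7 1.6 3.9]
FL [445.7 -88.1  70. ]
FR [453.9  51.3  70. ]
BL [ 598.6 -103.9   70. ]
BR [605.3  36.1  70. ]
```

View pics/c23.png

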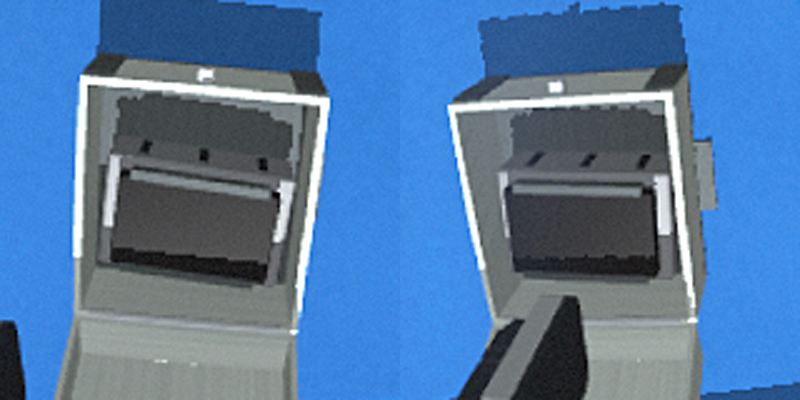

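```bash
cat >> h.py <<'E'
def Rz(a): return np.array([[np.cos(a),-np.sin(a),0],[np.sin(a),np.cos(a),0],[0,0,1]])
def case2w(p,pose): return Rz(pose[2])@np.array(p,float)+np.array([pose[0],pose[1],0])
E
python3 - <<'E'
from h import *
import json
from scipy.optimize import least_squares
W={k:json.load(open(f"w{k}.json"))["cal"] for k in "123"}
obs=[("wrist","3",(267.,160),(-78,-72,70)),("wrist","3",(366.2,168.8),(-78,72,70)),("wrist","3",(352.6,263.2),(78,72,70)),
("wrist","2",(190.4,182),(-78,-72,70)),("wrist","2",(279.2,176.8),(-78,72,70)),("wrist","2",(287.2,268),(78,72,70)),
("wrist","3",(317.2,160),(-87,0,65)),("wrist","2",(232,174.5),(-87,0,65)),("scene",0,(305,186),(-87,0,61)),("side",0,(344,194),(-87,0,61))]
# case y when x forward (front=-x toward robot): +y is left = image right
def f(p):
    return np.concatenate([pix(c,case2w(P,p),W[k] if k else None)-u for c,k,u,P in obs])
s=least_squares(f,[527,-27,-.1],loss="soft_l1"); print(s.x.round(4)); print(f(s.x).reshape(-1,2).round(1).tolist())
pose=s.x
B=case2w
M=Rz(pose[2]).T
for n,p in dict(batt=(538,-27,8),lidedge=(688.8,-45.6,205.7),pin=(686.5,-33,215.2),tip=(725.2,-45.7,234.1)).items(): print(n,(M@(np.array(p)-[pose[0],pose[1],0])).round(1))
json.dump(pose.tolist(),open("case.json","w"))
# battery front lower edge top (z=5+44) and raised front edge
ray=lambda uv: proj_ray("wrist",uv,W["3"])
for n,(u,v),z in (("lowFL",(105,155),49),("lowFR",(297,178),49),("topFL",(118,166),63),("topFR",(283,195),63)):
    q=at_z(ray((235+u/2.5,130+v/2.5)),z); print(n,(M@(q-[pose[0],pose[1],0])).round(1))
E
```

```text
[ 5.27766e+02 -2.58408e+01 -1.03700e-01]
[[0.0, 0.0], [0.5, 0.7], [0.2, 0.8], [-1.4, -0.3], [-0.5, -0.1], [0.9, 1.6], [0.3, -2.4], [-0.1, -2.0], [-2.3, 1.7], [-0.0, -0.5]]
batt [10.3 -0.1  8. ]
lidedge [162.2  -3.  205.7]
pin [158.6   9.3 215.2]
tip [198.4   0.7 234.1]
lowFL [-24.5 -57.8  49. ]
lowFR [-21.4  62.   49. ]
topFL [-22.9 -47.5  63. ]
topFR [-14.4  53.2  63. ]
```

```bash
python3 - <<'E'
from h import *
import json
P=json.load(open("case.json")); c=lambda x,y,z: case2w((x,y,z),P); Q=down(np.pi+P[2])
plan([(c(-51,0,165),Q),(c(-51,0,32),Q),(c(-31,0,32),Q),(c(-12,0,32),Q)])
E
```

```text
[0.0, 0.0, 0.132] [-0.184, -0.1, 0.826] rows>=3.4 
[0.0, 0.0, 0.0] [0.0, 0.0, 0.665] rows>=2.7 
[0.0, 0.0, 0.0] [-0.1, 0.0, 0.0] rows>=0.4 
[0.0, 0.0, 0.0] [-0.095, 0.0, 0.0] rows>=0.4
```

Emit:
step_arm(
  moves=[
    [[0,0,0.132],[-0.184,-0.1,0.826],0.4],
    [[0,0,0.132],[-0.184,-0.1,0.826],0.4],
    [[0,0,0.132],[-0.184,-0.1,0.826],0.4],
    [[0,0,0.132],[-0.184,-0.1,0.826],0.4],
    [[0,0,0.132],[-0.184,-0.1,0.826],0.4],
    [[0,0,0.132],[-0.184,-0.1,0.826],0.4],
  ],
)

```text
clock: 4.9
eef_pos: [477.2, -21.0, 165.4]
tcp_rot: [-3.142, -0.0, 3.037]
contact_force: [-0.0, 0.5, 1.3]
opening: 0.698
grasp_force: 0.0
```

Emit:
step_arm(
  moves=[
    [[0,0,0],[0,0,0.2],0.4],
    [[0,0,0],[0,0,0.4],0.4],
    [[0,0,0],[0,0,0.55],0.4],
    [[0,0,0],[0,0,0.665],0.4],
    [[0,0,0],[0,0,0.665],0.4],
    [[0,0,0],[0,0,0.665],0.4],
  ],
)

```text
clock: 5.5
eef_pos: [478.3, -21.0, 33.6]
tcp_rot: [3.141, 0.002, 3.037]
contact_force: [-0.6, 0.3, 0.8]
opening: 0.699
grasp_force: 0.0
```

Emit:
step_arm(
  moves=[
    [[0,0,0],[-0.03,0,0],0.4],
    [[0,0,0],[-0.06,0,0],0.4],
    [[0,0,0],[-0.08,0,0],0.4],
    [[0,0,0],[-0.1,0,0],0.4],
    [[0,0,0],[-0.12,0,0],0.4],
    [[0,0,0],[-0.14,0,0],0.4],
  ],
)

```text
clock: 6.1
eef_pos: [505.2, -24.1, 32.0]
tcp_rot: [3.142, -0.0, 3.036]
contact_force: [0.6, 0.7, 1.0]
opening: 0.705
grasp_force: 0.0
```

Emit:
step_arm(
  moves=[
    [[0,0,0],[-0.01,0,0],0.4],
    [[0,0,0],[-0.02,0,0],0.4],
    [[0,0,0],[-0.03,0,0],0.4],
    [[0,0,0],[-0.035,0,0],0.4],
  ],
)

```text
clock: 6.5
eef_pos: [512.0, -24.8, 31.9]
tcp_rot: [3.142, -0.0, 3.036]
contact_force: [0.2, 0.6, 0.4]
opening: 0.7
grasp_force: 0.0
```

Emit:
step_arm(
  moves=[
    [[0,0,0],[-0.01,0,0],0.4],
    [[0,0,0],[-0.02,0,0],0.4],
  ],
)

```text
clock: 6.7
eef_pos: [515.9, -25.2, 32.0]
tcp_rot: [-3.142, -0.0, 3.037]
contact_force: [-0.5, 0.1, -0.5]
opening: 0.702
grasp_force: 0.0
```

Emit:
step_arm(
  moves=[
    [[0,0,0],[-0.01,0,0],0.4],
    [[0,0,0],[-0.015,0,0],0.4],
  ],
)

```text
clock: 6.9
eef_pos: [519.1, -25.5, 32.0]
tcp_rot: [-3.142, 0.0, 3.036]
contact_force: [-0.1, -0.3, 0.5]
opening: 0.697
grasp_force: 0.0
```

```bash
python3 - <<'E'
from look import *
im=look("4",["battery"]); P=json.load(open("case.json")); s=telemetry.sense()
print((Rz(P[2]).T@(np.array(s["eef_pos"])-[P[0],P[1],0])).round(1),np.round(s["contact_force"],1))
cv2.imwrite("pics/w4v.png",im[:,:,::-1])
E
```

```text
4 battery [([329.7, 249.7], 0.76)]
[-8.8 -0.6 32. ] [ 0.2 -0.7  0.2]
```

View pics/w4v.png

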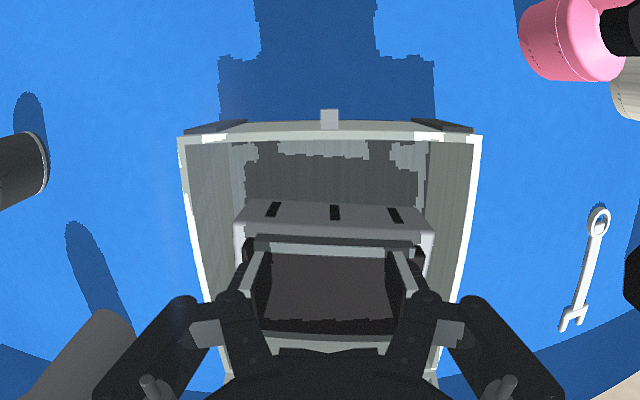

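```bash
python3 - <<'E'
from h import *
import json
P=json.load(open("case.json")); c=json.load(open("w4.json"))["cal"]
for p in [(-8.8,30,32),(-8.8,44,32),(2,30,32),(-8.8,30,45),(-8.8,30,60),(-2,-59,49),(-2,59,49),(-2,59,5),(-2,-59,5),(8,50,63),(8,-50,63),(68,50,63),(-78,72,70),(-78,-72,70),(-87,0,61)]:
    print(p,pix("wrist",case2w(p,P),c).round())
for u in ((234,235),(435,238)):
    q=at_z(proj_ray("wrist",u,c),49); print((Rz(P[2]).T@(q-[P[0],P[1],0])).round(1))
for u in ((234,203),(433,215)):
    q=at_z(proj_ray("wrist",u,c),5); print((Rz(P[2]).T@(q-[P[0],P[1],0])).round(1))
E
```

```text
(-8.8, 30, 32) [378. 237.]
(-8.8, 44, 32) [400. 237.]
(2, 30, 32) [377. 252.]
(-8.8, 30, 45) [381. 247.]
(-8.8, 30, 60) [386. 259.]
(-2, -59, 49) [231. 259.]
(-2, 59, 49) [429. 259.]
(-2, 59, 5) [411. 229.]
(-2, -59, 5) [248. 229.]
(8, 50, 63) [418. 286.]
(8, -50, 63) [241. 287.]
(68, 50, 63) [405. 358.]
(-78, 72, 70) [483. 135.]
(-78, -72, 70) [177. 136.]
(-87, 0, 61) [330. 108.]
[-17.9 -54.7  49. ]
[-15.6  60.8  49. ]
[-21.9 -67.2   5. ]
[-12.5  74.3   5. ]
```

The w4 view shows the rim where the fit predicts it. The battery front edge is at rows 203–235 (case x≈-17), and the open fingers have ridden above its lower part. I'll redo the push with shut fingers.

Emit:
step_arm(
  moves=[
    [[0,0,0],[0,0,-0.15],0.4],
    [[0,0,0],[0.2,0,-0.15],-1],
    [[0,0,0],[0.2,0,-0.15],-1],
    [[0,0,0],[0.2,0,-0.15],-1],
    [[0,0,0],[0.2,0,-0.15],-1],
    [[0,0,0],[0.2,0,-0.15],-1],
    [[0,0,0],[0.2,0,0.02],-1],
    [[0,0,0],[0.2,0,0.02],-1],
  ],
)

```text
clock: 7.8
eef_pos: [477.1, -21.2, 25.4]
tcp_rot: [-3.141, -0.005, 3.036]
contact_force: [-0.5, -0.6, 0.3]
opening: -0.002
grasp_force: 0.0
```

Emit:
step_arm(
  moves=[
    [[0,0,0],[-0.06,0,0],-1],
    [[0,0,0],[-0.1,0,0],-1],
    [[0,0,0],[-0.12,0,0],-1],
    [[0,0,0],[-0.14,0,0],-1],
    [[0,0,0],[-0.15,0,0],-1],
    [[0,0,0],[-0.16,0,0],-1],
  ],
)

```text
clock: 8.4
eef_pos: [508.5, -24.6, 28.3]
tcp_rot: [-3.141, -0.005, 3.036]
contact_force: [-10.8, 0.2, 7.9]
opening: -0.003
grasp_force: 5.3
```

Emit:
step_arm(
  moves=[
    [[0,0,0],[-0.005,0,0],-1],
    [[0,0,0],[-0.01,0,0],-1],
    [[0,0,0],[-0.01,0,0],-1],
  ],
)

```text
clock: 8.7
eef_pos: [510.8, -24.8, 28.3]
tcp_rot: [-3.141, -0.004, 3.036]
contact_force: [-8.7, 0.7, 5.9]
opening: 0.001
grasp_force: 4.4
```

```bash
python3 - <<'E'
from look import *
look("5",["battery"]); P=json.load(open("case.json")); s=telemetry.sense()
print((Rz(P[2]).T@(np.array(s["eef_pos"])-[P[0],P[1],0])).round(1),np.round(s["contact_force"],1))
c=json.load(open("w5.json"))["cal"]
im=cv2.imread("pics/w5.png")
for p in [(-2,-59,49),(-2,59,49),(-2,59,5),(-2,-59,5)]: cv2.circle(im,tuple(int(v) for v in pix("wrist",case2w(p,P),c).round()),2,(0,0,255),-1)
cv2.imwrite("pics/w5v.png",cv2.resize(im[100:360,170:490],None,fx=2,fy=2))
E
```

```text
5 battery []
[-17.   -0.7  28.3] [-8.8  0.6  6.1]
```

View pics/w5v.png

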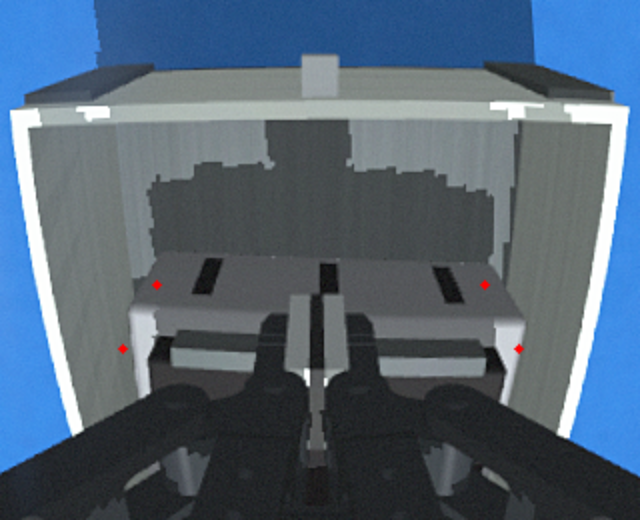

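The battery front face spans rows 255–315 in this enlarged view and the target (red) is about 12 mm further. Contact force is about 10 N, so I keep pushing.

Emit:
step_arm(
  moves=[
    [[0,0,0],[-0.01,0,0],-1],
    [[0,0,0],[-0.02,0,0],-1],
    [[0,0,0],[-0.03,0,0],-1],
    [[0,0,0],[-0.04,0,0],-1],
    [[0,0,0],[-0.045,0,0],-1],
  ],
)

```text
clock: 9.3
eef_pos: [520.0, -25.8, 28.4]
tcp_rot: [-3.141, -0.004, 3.036]
contact_force: [-8.6, 0.7, 5.3]
opening: 0.001
grasp_force: 4.3
```

Emit:
step_arm(
  moves=[
    [[0,0,0],[-0.005,0,0],-1],
    [[0,0,0],[-0.01,0,0],-1],
    [[0,0,0],[-0.01,0,0],-1],
  ],
)

```text
clock: 9.6
eef_pos: [520.8, -25.9, 28.2]
tcp_rot: [-3.141, -0.006, 3.036]
contact_force: [-11.4, 1.8, 7.8]
opening: -0.001
grasp_force: 5.8
```

Emit:
step_arm(
  moves=[
    [[0,0,0],[-0.01,0,0],-1],
    [[0,0,0],[-0.015,0,0],-1],
    [[0,0,0],[-0.015,0,0],-1],
  ],
)

```text
clock: 9.9
eef_pos: [521.1, -26.2, 27.9]
tcp_rot: [-3.141, -0.011, 3.037]
contact_force: [-19.3, -1.1, 13.6]
opening: 0.002
grasp_force: 9.5
```

```bash
python3 - <<'E'
from look import *
look("6",["battery"]); P=json.load(open("case.json")); s=telemetry.sense()
print((Rz(P[2]).T@(np.array(s["eef_pos"])-[P[0],P[1],0])).round(1),np.round(s["contact_force"],1))
c=json.load(open("w6.json"))["cal"]
im=cv2.imread("pics/w6.png")
for p in [(-2,-59,49),(-2,59,49),(-2,59,5),(-2,-59,5)]: print(pix("wrist",case2w(p,P),c).round())
g=cv2.cvtColor(im,cv2.COLOR_BGR2GRAY)
for u in (290,310,345,365): print(u,[f"{v}:{g[v,u]}" for v in range(212,268,2)])
E
```

```text
6 battery [([630.0, 82.5], 0.51)]
[-6.6 -1.1 27.9] [-20.2   0.6  14.2]
[229. 259.]
[432. 259.]
[414. 229.]
[247. 229.]
290 ['212:80', '214:74', '216:77', '218:77', '220:79', '222:77', '224:76', '226:79', '228:79', '230:86', '232:88', '234:90', '236:89', '238:86', '240:86', '242:87', '244:86', '246:80', '248:85', '250:87', '252:82', '254:86', '256:99', '258:114', '260:112', '262:114', '264:112', '266:108']
310 ['212:75', '214:75', '216:75', '218:71', '220:76', '222:76', '224:73', '226:76', '228:51', '230:86', '232:85', '234:82', '236:81', '238:85', '240:85', '242:85', '244:85', '246:86', '248:85', '250:88', '252:84', '254:84', '256:67', '258:33', '260:35', '262:30', '264:34', '266:37']
345 ['212:77', '214:72', '216:75', '218:73', '220:73', '222:75', '224:74', '226:74', '228:77', '230:81', '232:84', '234:85', '236:86', '238:87', '240:84', '242:90', '244:85', '246:86', '248:85', '250:85', '252:88', '254:84', '256:71', '258:36', '260:30', '262:33', '264:32', '266:33']
365 ['212:72', '214:72', '216:67', '218:74', '220:73', '222:76', '224:73', '226:68', '228:74', '230:75', '232:86', '234:84', '236:88', '238:85', '240:84', '242:84', '244:83', '246:86', '248:81', '250:80', '252:83', '254:87', '256:79', '258:96', '260:113', '262:113', '264:112', '266:111']
```

```bash
python3 - <<'E'
from h import *
import json
# spray
print("spray",[(np.round(d["xy"]).tolist(),round(d["conf"],2)) for d in imaging.mark_of("scene","spray")])
for d in imaging.mark_of("scene","spray")[:1]: print(at_z(proj_ray("scene",d["xy"]),0).round())
P=json.load(open("case.json")); c=lambda x,y,z: case2w((x,y,z),P)
plan([(c(-20,0,200),None),((450,-160,300),down(np.pi)),((420,-300,280),down(np.pi))])
E
```

```text
spray [([180.0, 225.0], 0.7)]
[ 630. -275.   -0.]
[0.0, 0.0, 0.0] [0.076, 0.005, -0.86] rows>=3.5 
[0.0, -0.014, -0.134] [0.222, -0.709, -0.497] rows>=3.6 
[0.0, 0.0, 0.0] [0.15, -0.7, 0.1] rows>=2.9
```

Spray at (630,-275), clear of the filter. I'll back off, rise and look from two places near the filter.

Emit:
step_arm(
  moves=[
    [[0,0,0],[0.05,0,0],-1],
    [[0,0,0],[0.076,0,-0.2],-1],
    [[0,0,0],[0.076,0,-0.86],-1],
    [[0,0,0],[0.076,0,-0.86],-1],
    [[0,0,0],[0.076,0,-0.86],-1],
    [[0,0,0],[0.076,0,-0.86],-1],
  ],
)

```text
clock: 10.7
eef_pos: [515.6, -24.9, 206.0]
tcp_rot: [3.141, 0.011, 3.037]
contact_force: [0.6, 0.9, 0.3]
opening: -0.002
grasp_force: 0.0
```

Emit:
step_arm(
  moves=[
    [[0,-0.014,-0.134],[0.222,-0.709,-0.497],0.5],
    [[0,-0.014,-0.134],[0.222,-0.709,-0.497],0.5],
    [[0,-0.014,-0.134],[0.222,-0.709,-0.497],0.5],
    [[0,-0.014,-0.134],[0.222,-0.709,-0.497],0.5],
    [[0,-0.014,-0.134],[0.222,-0.709,-0.497],0.5],
    [[0,-0.014,-0.134],[0.222,-0.709,-0.497],0.5],
  ],
)

```text
clock: 11.3
eef_pos: [452.6, -161.3, 299.1]
tcp_rot: [-3.141, 0.012, 3.14]
contact_force: [0.5, 0.5, -0.6]
opening: 0.751
grasp_force: 0.0
```

```bash
python3 - <<'E'
from look import *
look("7",["filter"],["filter"]); s=telemetry.sense();print(np.round(s["eef_pos"],1),np.round(s["tcp_rot"],3))
E
```

```text
7 filter [([234.8, 138.7], 0.77), ([528.0, 238.3], 0.6), ([430.2, 152.0], 0.42)]
7 filter ext [([206.0, 120.7, 48.2, 52.1], 0.68)]
[ 452.5 -160.1  298.2] [ 3.141  0.009 -3.141]
```

Emit:
step_arm(
  moves=[
    [[0,0,0],[0.15,-0.7,0.1],0.5],
    [[0,0,0],[0.15,-0.7,0.1],0.5],
    [[0,0,0],[0.15,-0.7,0.1],0.5],
    [[0,0,0],[0.15,-0.7,0.1],0.5],
    [[0,0,0],[0.15,-0.7,0.1],0.5],
    [[0,0,0],[0.15,-0.7,0.1],0.5],
  ],
)

```text
clock: 12.05
eef_pos: [423.2, -299.8, 278.6]
tcp_rot: [3.141, 0.01, -3.14]
contact_force: [-0.7, 0.1, 0.8]
opening: 0.745
grasp_force: 0.0
```

```bash
python3 - <<'E'
from look import *
look("8",["filter"],["filter"]); s=telemetry.sense();print(np.round(s["eef_pos"],1),np.round(s["tcp_rot"],3))
f=[json.load(open(f"w{k}.json")) for k in "78"]
print(tri([proj_ray("wrist",g["filter"][0][:2],g["cal"]) for g in f if g["filter"]]))
# nut mask: bright blob near predicted position; rectify top view at z=90
out=[]
for k,g in zip("78",f):
    im=cv2.imread(f"pics/w{k}.png"); xs=np.arange(385,485,.25); ys=np.arange(-360,-260,.25)
    X,Y=np.meshgrid(xs,ys,indexing="ij"); m=np.array([[pix("wrist",(x,y,90),g["cal"]) for y in ys[::8]] for x in xs[::8]],np.float32)
    m=cv2.resize(m,(400,400)); out.append(cv2.remap(im,m[...,0],m[...,1],cv2.INTER_CUBIC))
    hsv=cv2.cvtColor(out[-1],cv2.COLOR_BGR2HSV); mask=((hsv[...,1]<60)&(hsv[...,2]>150)).astype(np.uint8)
    n,l,st,ce=cv2.connectedComponentsWithStats(mask); i=1+st[1:,4].argmax() if n>1 else 0
    print(k,st[i],ce[i],"z90 centre",385+ce[i][1]*.25,-360+ce[i][0]*.25,cv2.minAreaRect(np.argwhere(l==i)[:,::-1].astype(np.float32)))
cv2.imwrite("pics/nut.png",np.hstack(out))
E
```

```text
8 filter [([324.6, 159.4], 0.78)]
8 filter ext [([298.4, 139.5, 50.1, 54.5], 0.96)]
[ 423.4 -299.9  279.3] [-3.141  0.011 -3.14 ]
(array([ 429.91469593, -305.11548056,   10.01909235]), [0.38280958393532827, 0.38280958393537035])
7 [  153   143   134   125 12230] [217.99795585 205.21586263] z90 centre 436.3039656582175 -305.5005110384301 ((218.17449951171875, 205.34417724609375), (120.30514526367188, 134.49005126953125), 35.706687927246094)
8 [  150   144   136   125 12261] [217.68493598 206.2684936 ] z90 centre 436.56712339939645 -305.5787660060354 ((217.21615600585938, 206.12881469726562), (120.36817932128906, 132.66209411621094), 34.159690856933594)
```

View pics/nut.png

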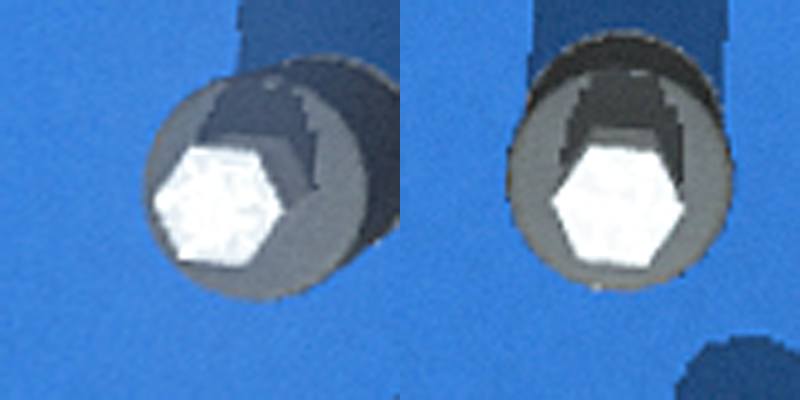

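Both views put the nut centre at (436.4,-305.5) at z=90, with its flats facing x at a yaw of about -0.08. The height agrees with the text.

```bash
python3 - <<'E'
from h import *
plan([((430,-303,230),down(2.6)),((436.4,-305.5,180),down(2.05)),((436.4,-305.5,130),down(1.491)),((436.4,-305.5,67),down(1.491))])
E
```

```text
[0.003, 0.014, 0.692] [-0.03, -0.015, 0.247] rows>=3.6 
[0.0, 0.0, 0.7] [-0.034, 0.005, 0.25] rows>=3.7 
[0.0, 0.0, 0.712] [0.0, 0.0, 0.25] rows>=3.7 
[0.0, 0.0, 0.0] [0.0, 0.0, 0.315] rows>=1.3
```

Emit:
step_arm(
  moves=[
    [[0.003,0.014,0.692],[-0.03,-0.015,0.247],0.5],
    [[0.003,0.014,0.692],[-0.03,-0.015,0.247],0.5],
    [[0.003,0.014,0.692],[-0.03,-0.015,0.247],0.5],
    [[0.003,0.014,0.692],[-0.03,-0.015,0.247],0.5],
    [[0.003,0.014,0.692],[-0.03,-0.015,0.247],0.5],
  ],
)

```text
clock: 12.7
eef_pos: [429.9, -303.4, 230.0]
tcp_rot: [3.142, 0.0, 2.598]
contact_force: [-0.1, -0.3, 0.2]
opening: 0.747
grasp_force: 0.0
```

Emit:
step_arm(
  moves=[
    [[0,0,0.7],[-0.034,0.005,0.25],0.5],
    [[0,0,0.7],[-0.034,0.005,0.25],0.5],
    [[0,0,0.7],[-0.034,0.005,0.25],0.5],
    [[0,0,0.7],[-0.034,0.005,0.25],0.5],
    [[0,0,0.7],[-0.034,0.005,0.25],0.5],
  ],
)

```text
clock: 13.2
eef_pos: [436.0, -306.3, 179.9]
tcp_rot: [3.141, 0.0, 2.051]
contact_force: [-0.3, -0.0, -0.5]
opening: 0.752
grasp_force: 0.0
```

Emit:
step_arm(
  moves=[
    [[0,0,0.712],[0,0,0.25],0.3],
    [[0,0,0.712],[0,0,0.25],0.3],
    [[0,0,0.712],[0,0,0.25],0.3],
    [[0,0,0.712],[0,0,0.25],0.3],
    [[0,0,0.712],[0,0,0.25],0.3],
    [[0,0,0.712],[0,0,0.25],0.3],
  ],
)

```text
clock: 13.8
eef_pos: [435.9, -306.7, 130.0]
tcp_rot: [3.141, 0.0, 1.496]
contact_force: [0.2, -0.8, 0.0]
opening: 0.648
grasp_force: 0.0
```

```bash
python3 - <<'E'
from h import *
s=telemetry.sense();print(np.round(s["eef_pos"],1),np.round(s["tcp_rot"],3),s["opening"])
plan([((436.4,-305.5,67),down(1.491))])
E
```

```text
[ 435.9 -306.7  130. ] [3.141 0.    1.496] 0.6478208779895842
[0.0, 0.0, 0.006] [0.006, 0.002, 0.315] rows>=1.3
```

Emit:
step_arm(
  moves=[
    [[0,0,0],[0.006,0.002,0.2],0.3],
    [[0,0,0],[0.006,0.002,0.315],0.3],
    [[0,0,0],[0.006,0.002,0.315],0.3],
    [[0,0,0],[0.006,0.002,0.315],-1],
    [[0,0,0],[0.006,0.002,0.315],-1],
    [[0,0,0],[0.006,0.002,0.315],-1],
    [[0,0,0],[0.006,0.002,0.315],-1],
    [[0,0,0],[0.006,0.002,0.315],-1],
  ],
  squeeze=50,
)

```text
clock: 14.6
eef_pos: [436.6, -305.9, 67.5]
tcp_rot: [3.141, 0.0, 1.49]
contact_force: [-0.0, 0.1, -0.1]
opening: -0.001
grasp_force: 0.0
```

```bash
python3 - <<'E'
from h import *
import json
P=json.load(open("case.json")); c=lambda x,y,z: case2w((x,y,z),P); Q=down(np.pi/2+P[2])
s=telemetry.sense();print(np.round(s["eef_pos"],1),np.round(s["contact_force"],1),s["opening"]*85,s["grasp_force"])
plan([((436.4,-305.5,185),None),((460,-170,185),Q),(c(-38,-33.5,185),Q),(c(-38,-33.5,95),Q),(c(-38,-33.5,73),Q)])
E
```

```text
[ 436.6 -305.9   67.5] [-0.   0.1 -0.1] -0.1260880121058155 0.0
[0.0, 0.0, 0.0] [0.001, 0.0, -0.588] rows>=2.4 
[0.001, 0.001, 0.029] [0.685, 0.062, 0.0] rows>=2.8 
[0.0, 0.0, 0.0] [0.585, 0.072, 0.0] rows>=2.4 
[0.0, 0.0, 0.0] [0.0, 0.0, 0.45] rows>=1.8 
[0.0, 0.0, 0.0] [0.0, 0.0, 0.11] rows>=0.4
```

The fingers shut on nothing, so I look before acting.

```bash
python3 - <<'E'
from look import *
im=look("9",["filter"])
c=json.load(open("w9.json"))["cal"]
sc=imaging.grab_frame("scene"); sd=imaging.grab_frame("side")
s=telemetry.sense()
for n in("scene","side"): print(n,pix(n,s["eef_pos"]).round(), pix(n,(436.4,-305.5,90)).round(),pix(n,(436.4,-305.5,0)).round(),[(np.round(d["xy"]).tolist(),round(d["conf"],2)) for d in imaging.mark_of(n,"filter")])
a=cv2.resize(im[:,:,::-1],(480,300)); b=cv2.resize(sc[110:230,140:300,::-1],(400,300)); d=cv2.resize(sd[90:210,300:460,::-1],(400,300))
cv2.imwrite("pics/g1.png",np.vstack([np.hstack([a,np.zeros((300,320,3),np.uint8)]),np.hstack([b,d])]))
E
```

```text
9 filter [([322.8, 201.4], 0.73)]
scene [207. 160.] [206. 153.] [211. 179.] [([208.0, 176.0], 0.56)]
side [365. 136.] [366. 130.] [363. 152.] [([364.0, 152.0], 0.69), ([304.0, 198.0], 0.51)]
```

View pics/g1.png

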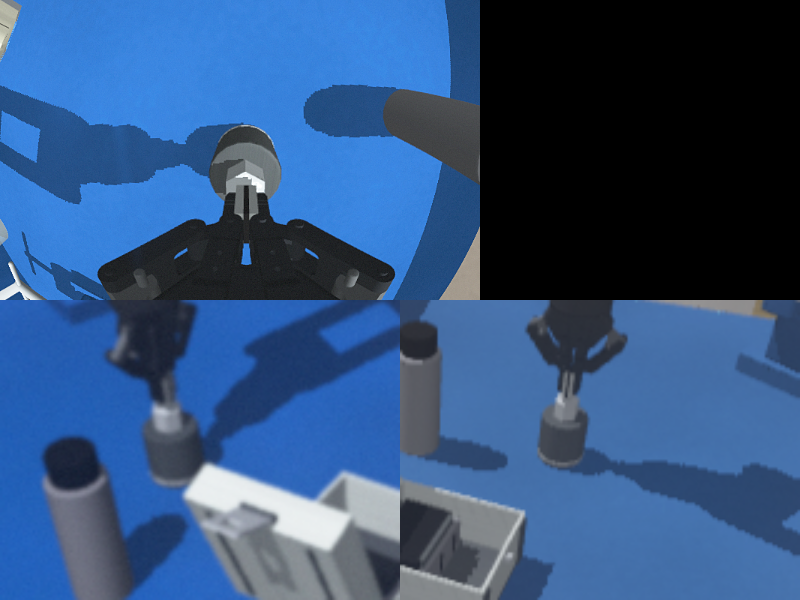

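```bash
python3 - <<'E'
from look import *
c=json.load(open("w9.json"))["cal"]; s=telemetry.sense(); q=R.from_euler("xyz",s["tcp_rot"]); p=np.array(s["eef_pos"])
for w in (11,5,0,-11): print(w,[(d,pix("wrist",p+q.apply([w,0,-d]),c).round(0).tolist()) for d in (0,10,20,25,30)])
im=cv2.imread("pics/w9.png"); g=cv2.cvtColor(im,cv2.COLOR_BGR2GRAY)
print("cols 310-350 rows 225-300"); 
for v in range(222,300,3): print(v,g[v,308:352:3])
E
```

```text
11 [(0, [327.0, 220.0]), (10, [327.0, 226.0]), (20, [327.0, 234.0]), (25, [327.0, 238.0]), (30, [327.0, 242.0])]
5 [(0, [327.0, 229.0]), (10, [327.0, 236.0]), (20, [327.0, 244.0]), (25, [327.0, 248.0]), (30, [327.0, 252.0])]
0 [(0, [327.0, 236.0]), (10, [327.0, 243.0]), (20, [327.0, 252.0]), (25, [327.0, 256.0]), (30, [327.0, 260.0])]
-11 [(0, [327.0, 252.0]), (10, [327.0, 260.0]), (20, [327.0, 268.0]), (25, [327.0, 273.0]), (30, [327.0, 278.0])]
cols 310-350 rows 225-300
222 [ 72 120 115 112 117 111 103 145 148 150 145 154 143 114 118]
225 [111 108 111 110 108 108 103 144 143 142 146 145 147 155 128]
228 [113 114 111 113 105 106  89 139 145 146 146 146 150 142 142]
231 [111 111 108 107 141 245 243 245 188 139 143 148 146 143 149]
234 [109 107 128 239 246 255 255 255 241 244 188 143 143 144 145]
237 [115 134 148 138 138 141 146 138 248 236 244 249 159 147 146]
240 [153 151 150 152 157 149 152 150 143 169 242 242 243 241 146]
243 [149 151 151 153 150 154 150 154 152 200 253 255 255 240 245]
246 [154 149 153 137 136 140 129 124 140 168 253 233 255 254 241]
249 [154 149 150 116 113 117 
[... 362 characters left out ...]
 29]
267 [ 49  47 121 112 116 121  24  35 114 112 114 117  43  46  45]
270 [ 33  32 122 116 114 121  26  30 119 113 115 114  29  24  33]
273 [ 30  28 117 112 108 117  32  25 115 114 109 111  48  32  30]
276 [ 24  21 119 111 118 116  33  33 114 113 116 111  62  39  36]
279 [ 34  27 118 112 110 108  26  21  90 114 112 112  73  29  37]
282 [ 29  36 118 115 110 109  33  23  91 110 115 111  77  31  34]
285 [ 32  22 104 141 150 143  40  44 116 146 157 124  38  33  24]
288 [ 36  33  39  29  70 146  37  38 126 144  27  32  34  27  35]
291 [ 24  36  30  36  26 119  37  41 132  25  34  31  33  35  36]
294 [46 38 38 34 27 26 40 43 42 38 35 34 35 68 68]
297 [37 35 37 31 31 31 42 32 41 29 31 36 37 37 35]
```

The picture shows the shut fingertips hovering above the nut although the reported TCP is at z=67. So the real fingertips end about 25–35 mm above the reported TCP, which also explains why the battery push contacted the raised part. I'll calibrate this by gently touching the nut's top.

Emit:
step_arm(
  moves=[
    [[0,0,0],[0,0,0.01],-1],
    [[0,0,0],[0,0,0.02],-1],
  ],
)

```text
clock: 15.1
eef_pos: [436.2, -305.6, 62.6]
tcp_rot: [-3.141, -0.0, 1.489]
contact_force: [0.6, -0.6, 0.4]
opening: 0.0
grasp_force: 0.0
```

Emit:
step_arm(
  moves=[
    [[0,0,0],[0,0,0.01],-1],
    [[0,0,0],[0,0,0.01],-1],
  ],
)

```text
clock: 15.3
eef_pos: [436.2, -305.6, 60.5]
tcp_rot: [-3.141, -0.0, 1.489]
contact_force: [0.4, -0.3, -0.1]
opening: 0.004
grasp_force: 0.0
```

Emit:
step_arm(
  moves=[
    [[0,0,0],[0,0,0.01],-1],
    [[0,0,0],[0,0,0.01],-1],
  ],
)

```text
clock: 15.5
eef_pos: [436.5, -305.8, 60.3]
tcp_rot: [3.141, 0.0, 1.489]
contact_force: [-6.1, 4.1, 20.0]
opening: -0.001
grasp_force: 10.3
```

Contact at reported z=60.4 means the tips are 30 mm short of the reported TCP. Regrasp accordingly.

Emit:
step_arm(
  moves=[
    [[0,0,0],[0,0,-0.05],0.2],
    [[0,0,0],[0,0,-0.05],0.2],
    [[0,0,0],[0,0,-0.05],0.2],
    [[0,0,0],[0,0,-0.05],0.2],
    [[0,0,0],[0,0,0.05],0.2],
    [[0,0,0],[0,0,0.11],0.2],
    [[0,0,0],[0,0,0.11],0.2],
  ],
  squeeze=50,
)

```text
clock: 16.2
eef_pos: [434.8, -304.6, 34.9]
tcp_rot: [-3.138, -0.002, 1.489]
contact_force: [0.2, -0.1, 0.2]
opening: 0.601
grasp_force: 0.0
```

Emit:
step_arm(
  moves=[
    [[0,0,0],[0,0,0],-1],
    [[0,0,0],[0,0,0],-1],
    [[0,0,0],[0,0,0],-1],
    [[0,0,0],[0,0,0],-1],
  ],
)

```text
clock: 16.6
eef_pos: [436.3, -305.7, 37.2]
tcp_rot: [3.141, 0.0, 1.489]
contact_force: [-0.9, 1.0, 0.6]
opening: 0.317
grasp_force: 49.6
```

```bash
python3 - <<'E'
from h import *
import json
P=json.load(open("case.json")); c=lambda x,y,z: case2w((x,y,z),P); Q=down(np.pi/2+P[2])
plan([((436.4,-305.5,137),None),((460,-170,137),Q),(c(-38,-34,137),Q),(c(-38,-34,60),Q),(c(-38,-34,43.5),Q)])
E
```

```text
[0.0, 0.0, 0.0] [0.001, 0.0, -0.499] rows>=2.0 
[0.0, 0.0, 0.028] [0.685, 0.063, 0.0] rows>=2.8 
[0.0, 0.0, 0.0] [0.582, 0.072, 0.0] rows>=2.3 
[0.0, 0.0, 0.0] [0.0, 0.0, 0.385] rows>=1.5 
[0.0, 0.0, 0.0] [0.0, 0.0, 0.082] rows>=0.3
```

Emit:
step_arm(
  moves=[
    [[0,0,0],[0,0,-0.15],-1],
    [[0,0,0],[0,0,-0.33],-1],
    [[0,0,0],[0,0,-0.499],-1],
    [[0,0,0],[0,0,-0.499],-1],
  ],
)

```text
clock: 17.0
eef_pos: [438.8, -307.4, 141.1]
tcp_rot: [3.135, 0.004, 1.489]
contact_force: [1.4, 0.1, -2.9]
opening: 0.316
grasp_force: 50.8
```

Emit:
step_arm(
  moves=[
    [[0,0,0.028],[0.1,0.01,0],-1],
    [[0,0,0.028],[0.25,0.023,0],-1],
    [[0,0,0.028],[0.4,0.037,0],-1],
    [[0,0,0.028],[0.55,0.05,0],-1],
    [[0,0,0.028],[0.685,0.063,0],-1],
    [[0,0,0.028],[0.685,0.063,0],-1],
  ],
)

```text
clock: 17.6
eef_pos: [459.3, -167.3, 135.6]
tcp_rot: [-3.14, -0.001, 1.469]
contact_force: [-1.0, -0.8, -2.9]
opening: 0.317
grasp_force: 50.7
```

Emit:
step_arm(
  moves=[
    [[0,0,0],[0.15,0.018,0],-1],
    [[0,0,0],[0.3,0.036,0],-1],
    [[0,0,0],[0.45,0.055,0],-1],
    [[0,0,0],[0.582,0.072,0],-1],
    [[0,0,0],[0.582,0.072,0],-1],
    [[0,0,0],[0.582,0.072,0],-1],
  ],
)

```text
clock: 18.2
eef_pos: [485.9, -55.9, 136.0]
tcp_rot: [-3.14, 0.0, 1.469]
contact_force: [-0.9, -0.3, -3.0]
opening: 0.32
grasp_force: 50.7
```

```bash
python3 - <<'E'
from h import *
import json
P=json.load(open("case.json")); c=lambda x,y,z: case2w((x,y,z),P); Q=down(np.pi/2+P[2])
s=telemetry.sense();print((Rz(P[2]).T@(np.array(s["eef_pos"])-[P[0],P[1],0])).round(1),np.round(s["contact_force"],1),s["opening"],s["tcp_rot"])
plan([(c(-38,-34,60),Q),(c(-38,-34,43.5),Q)])
E
```

```text
[-38.5 -34.3 136. ] [-0.9 -0.3 -3. ] 0.3195022290968252 [-3.14049461e+00  3.14563583e-04  1.46873762e+00]
[-0.001, 0.0, 0.002] [0.001, 0.003, 0.38] rows>=1.5 
[0.0, 0.0, 0.0] [0.0, 0.0, 0.082] rows>=0.3
```

Emit:
step_arm(
  moves=[
    [[0,0,0],[0.001,0.003,0.12],-1],
    [[0,0,0],[0.001,0.003,0.25],-1],
    [[0,0,0],[0.001,0.003,0.38],-1],
    [[0,0,0],[0.001,0.003,0.38],-1],
  ],
)

```text
clock: 18.6
eef_pos: [483.9, -56.6, 57.7]
tcp_rot: [-3.135, 0.0, 1.466]
contact_force: [-0.6, 0.3, -2.6]
opening: 0.314
grasp_force: 50.8
```

Emit:
step_arm(
  moves=[
    [[0,0,0],[0,0,0.04],-1],
    [[0,0,0],[0,0,0.075],-1],
    [[0,0,0],[0,0,0.075],-1],
  ],
)

```text
clock: 18.9
eef_pos: [486.9, -56.0, 45.6]
tcp_rot: [-3.142, -0.0, 1.467]
contact_force: [-0.5, 0.6, -3.1]
opening: 0.316
grasp_force: 50.7
```

Emit:
step_arm(
  moves=[
    [[0,0,0],[0,0,0.01],-1],
    [[0,0,0],[0,0,0.01],-1],
  ],
)

```text
clock: 19.1
eef_pos: [487.2, -55.7, 44.0]
tcp_rot: [3.141, -0.0, 1.467]
contact_force: [-0.2, -0.9, -2.3]
opening: 0.313
grasp_force: 50.7
```

Emit:
step_arm(
  moves=[
    [[0,0,0],[0,0,0.007],-1],
    [[0,0,0],[0,0,0.007],-1],
    [[0,0,0],[0,0,0.007],0.1],
    [[0,0,0],[0,0,0.007],0.1],
    [[0,0,0],[0,0,0.007],0.1],
    [[0,0,0],[0,0,-0.15],0.1],
    [[0,0,0],[0,0,-0.4],0.1],
    [[0,0,0],[0,0,-0.65],0.1],
  ],
)

```text
clock: 19.9
eef_pos: [486.2, -55.6, 174.8]
tcp_rot: [-3.14, -0.0, 1.467]
contact_force: [1.4, -0.5, -0.6]
opening: 0.55
grasp_force: 0.0
```

```bash
python3 - <<'E'
from h import *
import json
P=json.load(open("case.json")); Q=down(np.pi/2+P[2])
plan([((450,110,200),Q),((422,230,200),Q)])
E
```

```text
[-0.002, 0.0, 0.0] [0.805, -0.266, -0.125] rows>=3.4 
[0.0, 0.0, 0.0] [0.582, -0.201, 0.0] rows>=2.5
```

Emit:
step_arm(
  moves=[
    [[0,0,0],[0.805,-0.266,-0.125],0.1],
    [[0,0,0],[0.805,-0.266,-0.125],0.1],
    [[0,0,0],[0.805,-0.266,-0.125],0.1],
    [[0,0,0],[0.805,-0.266,-0.125],0.1],
    [[0,0,0],[0.805,-0.266,-0.125],0.1],
    [[0,0,0],[0.805,-0.266,-0.125],0.1],
  ],
)

```text
clock: 20.5
eef_pos: [450.6, 110.0, 198.7]
tcp_rot: [3.141, 0.0, 1.469]
contact_force: [-0.4, -0.3, 0.1]
opening: 0.551
grasp_force: 0.0
```

```bash
python3 - <<'E'
from look import *
look("10",["filter","bottle"],["filter"])
c=json.load(open("w10.json"))["cal"];P=json.load(open("case.json"))
for p in [(-38,-34,5),(-38,-34,95)]: print(p,pix("wrist",case2w(p,P),c).round(1))
E
```

```text
10 filter [([363.0, 278.7], 0.76)]
10 bottle [([278.9, 135.4], 0.71), ([212.9, 62.8], 0.69)]
10 filter ext [([343.8, 260.6, 40.0, 73.2], 0.84)]
(-38, -34, 5) [365.3 280.1]
(-38, -34, 95) [373.1 321.7]
```

Emit:
step_arm(
  moves=[
    [[0,0,0],[0.582,-0.201,0],0.1],
    [[0,0,0],[0.582,-0.201,0],0.1],
    [[0,0,0],[0.582,-0.201,0],0.1],
    [[0,0,0],[0.582,-0.201,0],0.1],
    [[0,0,0],[0.582,-0.201,0],0.1],
    [[0,0,0],[0.582,-0.201,0],0.1],
  ],
)

```text
clock: 21.3
eef_pos: [422.9, 228.6, 198.5]
tcp_rot: [-3.141, 0.001, 1.466]
contact_force: [0.3, 0.3, 0.0]
opening: 0.551
grasp_force: 0.0
```

```bash
python3 - <<'E'
from look import *
look("11",["bottle"])
P=json.load(open("case.json")); s=telemetry.sense();print(np.round(s["eef_pos"],1))
def rect(k,cx,cy,z,h=55,res=.5):
    g=json.load(open(f"w{k}.json"))["cal"]; n=int(2*h/res)
    xs=np.linspace(cx-h,cx+h,n); ys=np.linspace(cy-h,cy+h,n)
    m=np.array([[pix("wrist",(x,y,z),g) for y in ys[::5]] for x in xs[::5]],np.float32); m=cv2.resize(m,(n,n))
    return cv2.remap(cv2.imread(f"pics/w{k}.png"),m[...,0],m[...,1],cv2.INTER_CUBIC)
pos=[]
for k in ("1","10","11"):
    im=rect(k,422,265,94); g=im.max(2); mask=(g<70).astype(np.uint8)
    n,l,st,ce=cv2.connectedComponentsWithStats(mask)
    for i in range(1,n):
        if st[i,4]>1200: print(k,"dark",st[i].tolist(),"centre",(422-55+ce[i][1]*.5).round(1),(265-55+ce[i][0]*.5).round(1))
    pos.append(im)
nf=rect("10",*case2w((-38,-34,95),P)[:2],95)
cv2.imwrite("pics/b.png",np.vstack([np.hstack(pos[:2]),np.hstack([pos[2],nf])]))
E
```

```text
11 bottle [([296.7, 55.9], 0.98), ([322.4, 136.7], 0.93), ([312.9, 221.3], 0.93), ([245.9, 147.2], 0.72), ([382.4, 69.5], 0.63)]
[423.  228.7 198.6]
1 dark [86, 73, 55, 65, 2122] centre 417.2 266.3
10 dark [147, 0, 73, 220, 12462] centre 428.3 305.0
10 dark [75, 84, 66, 60, 2967] centre 423.8 263.7
11 dark [85, 84, 61, 55, 2666] centre 422.7 267.4
```

View pics/b.png

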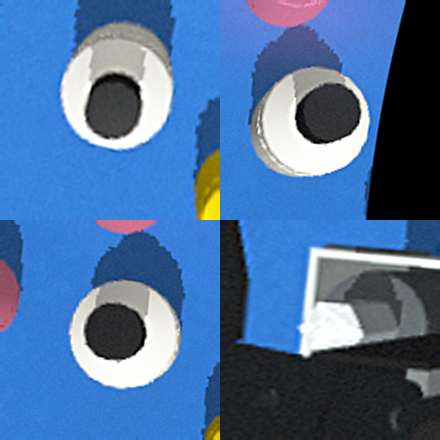

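The bottle cap centre agrees across the views at (423.2,266.7), so no misfit there. The bottom-right panel shows the filter standing in the case. Its base mark at (363,279) is within 3 px of the prediction.

```bash
python3 - <<'E'
from h import *
import json
P=json.load(open("case.json")); c=lambda x,y,z: case2w((x,y,z),P); Q=down(np.pi/2+P[2])
plan([((423.2,266.7,110),Q),((423.2,266.7,42),Q),((423.2,266.7,142),Q),((450,130,142),Q),(c(-38,34,142),Q),(c(-38,34,65),Q),(c(-38,34,50),Q)])
E
```

```text
[0.0, 0.0, -0.002] [0.189, -0.019, 0.443] rows>=1.9 
[0.0, 0.0, 0.0] [0.0, 0.0, 0.34] rows>=1.4 
[0.0, 0.0, 0.0] [0.0, 0.0, -0.5] rows>=2.0 
[0.0, 0.0, 0.0] [-0.666, 0.204, 0.0] rows>=2.8 
[0.0, 0.0, 0.0] [-0.565, 0.277, 0.0] rows>=2.5 
[0.0, 0.0, 0.0] [0.0, 0.0, 0.385] rows>=1.5 
[0.0, 0.0, 0.0] [0.0, 0.0, 0.075] rows>=0.3
```

Emit:
step_arm(
  moves=[
    [[0,0,0],[0.189,-0.019,0.2],0.2],
    [[0,0,0],[0.189,-0.019,0.443],0.2],
    [[0,0,0],[0.189,-0.019,0.443],0.2],
    [[0,0,0],[0.189,-0.019,0.443],0.2],
  ],
)

```text
clock: 21.8
eef_pos: [422.3, 266.7, 109.8]
tcp_rot: [-3.139, 0.002, 1.467]
contact_force: [-0.4, -0.6, 0.7]
opening: 0.598
grasp_force: 0.0
```

Emit:
step_arm(
  moves=[
    [[0,0,0],[0,0,0.2],0.2],
    [[0,0,0],[0,0,0.34],0.2],
    [[0,0,0],[0,0,0.34],0.2],
    [[0,0,0],[0,0,0.34],0.2],
    [[0,0,0],[0,0,0.34],-1],
    [[0,0,0],[0,0,0.34],-1],
    [[0,0,0],[0,0,0.34],-1],
    [[0,0,0],[0,0,0.34],-1],
  ],
  squeeze=50,
)

```text
clock: 22.6
eef_pos: [424.0, 268.8, 44.3]
tcp_rot: [3.139, -0.002, 1.467]
contact_force: [-1.9, -0.1, 10.7]
opening: 0.332
grasp_force: 48.5
```

Emit:
step_arm(
  moves=[
    [[0,0,0],[0,0,-0.15],-1],
    [[0,0,0],[0,0,-0.33],-1],
    [[0,0,0],[0,0,-0.49],-1],
    [[0,0,0],[0,0,-0.49],-1],
    [[0,0,0],[0,0,-0.49],-1],
  ],
)

```text
clock: 23.1
eef_pos: [423.3, 268.2, 141.4]
tcp_rot: [3.14, -0.002, 1.467]
contact_force: [-0.0, 0.2, -2.5]
opening: 0.332
grasp_force: 50.6
```

Emit:
step_arm(
  moves=[
    [[0,0,0],[-0.12,0.037,0],-1],
    [[0,0,0],[-0.27,0.083,0],-1],
    [[0,0,0],[-0.42,0.129,0],-1],
    [[0,0,0],[-0.55,0.168,0],-1],
    [[0,0,0],[-0.666,0.204,0],-1],
    [[0,0,0],[-0.666,0.204,0],-1],
  ],
)

```text
clock: 23.7
eef_pos: [448.7, 128.7, 138.8]
tcp_rot: [-3.139, 0.002, 1.465]
contact_force: [-0.7, -0.1, -2.5]
opening: 0.329
grasp_force: 50.4
```

Emit:
step_arm(
  moves=[
    [[0,0,0],[-0.14,0.07,0],-1],
    [[0,0,0],[-0.29,0.14,0],-1],
    [[0,0,0],[-0.43,0.21,0],-1],
    [[0,0,0],[-0.55,0.27,0],-1],
    [[0,0,0],[-0.55,0.27,0],-1],
    [[0,0,0],[-0.55,0.27,0],-1],
  ],
)

```text
clock: 24.3
eef_pos: [491.2, 16.4, 139.1]
tcp_rot: [-3.14, -0.0, 1.466]
contact_force: [0.4, 0.2, -2.7]
opening: 0.333
grasp_force: 50.4
```

```bash
python3 - <<'E'
from look import *
P=json.load(open("case.json")); c=lambda x,y,z: case2w((x,y,z),P); Q=down(np.pi/2+P[2])
s=telemetry.sense();print((Rz(P[2]).T@(np.array(s["eef_pos"])-[P[0],P[1],0])).round(1),np.round(s["contact_force"],1),s["opening"],np.round(s["tcp_rot"],3))
look("12",["bottle","filter","case"],["bottle"])
g=json.load(open("w12.json"))["cal"]
z=s["eef_pos"][2]-44.3; e=np.array(s["eef_pos"]); print("expected bottle base px",pix("wrist",(e[0],e[1],z),g).round(1))
im=cv2.imread("pics/w12.png"); hsv=cv2.cvtColor(im,cv2.COLOR_BGR2HSV)
print(pix("wrist",(e[0],e[1],z+94),g).round(1),pix("wrist",(e[0],e[1],z+50),g).round(1))
plan([(c(-38,34,65),Q),(c(-38,34,53),Q)])
E
```

```text
[-40.7  38.2 139.1] [ 0.4  0.2 -2.7] 0.33329004214675345 [-3.14  -0.     1.466]
12 bottle [([326.7, 214.8], 0.93), ([219.4, 59.5], 0.87)]
12 filter []
12 case [([620.7, 317.0], 0.58)]
12 bottle ext [([109.8, 0.0, 58.4, 18.5], 0.94), ([164.0, 19.8, 84.1, 67.4], 0.83), ([276.1, 176.9, 103.1, 132.4], 0.74)]
expected bottle base px [328.2 211.2]
[327.7 282. ] [328.  240.9]
[-0.001, 0.0, 0.002] [-0.025, 0.012, 0.374] rows>=1.5 
[0.0, 0.0, 0.0] [0.0, 0.0, 0.06] rows>=0.2
```

Emit:
step_arm(
  moves=[
    [[0,0,0],[-0.015,0.012,0.12],-1],
    [[0,0,0],[-0.015,0.012,0.25],-1],
    [[0,0,0],[-0.015,0.012,0.37],-1],
    [[0,0,0],[-0.015,0.012,0.37],-1],
    [[0,0,0],[-0.015,0.012,0.37],-1],
  ],
)

```text
clock: 25.05
eef_pos: [493.8, 13.4, 66.2]
tcp_rot: [-3.141, -0.0, 1.468]
contact_force: [0.8, -0.3, -2.2]
opening: 0.333
grasp_force: 50.2
```

Emit:
step_arm(
  moves=[
    [[0,0,0],[0,0,0.04],-1],
    [[0,0,0],[0,0,0.065],-1],
    [[0,0,0],[0,0,0.065],-1],
  ],
)

```text
clock: 25.35
eef_pos: [493.9, 13.0, 52.9]
tcp_rot: [-3.141, -0.0, 1.467]
contact_force: [-0.9, 0.3, -1.9]
opening: 0.335
grasp_force: 50.3
```

```bash
python3 - <<'E'
from h import *
import json
P=json.load(open("case.json")); s=telemetry.sense();print((Rz(P[2]).T@(np.array(s["eef_pos"])-[P[0],P[1],0])).round(1),np.round(s["contact_force"],1),s["opening"],np.round(s["tcp_rot"],3))
E
```

```text
[-37.7  35.1  52.9] [-0.9  0.3 -1.9] 0.33549522485442784 [-3.141 -0.     1.467]
```

Emit:
step_arm(
  moves=[
    [[0,0,0],[0,0,0.01],-1],
    [[0,0,0],[0,0,0.016],-1],
    [[0,0,0],[0,0,0.016],-1],
  ],
)

```text
clock: 25.65
eef_pos: [494.0, 12.9, 49.8]
tcp_rot: [-3.141, -0.0, 1.467]
contact_force: [-0.3, -0.2, -2.7]
opening: 0.33
grasp_force: 50.3
```

Emit:
step_arm(
  moves=[
    [[0,0,0],[0,0,0.004],-1],
    [[0,0,0],[0,0,0.004],0.1],
    [[0,0,0],[0,0,0.004],0.1],
    [[0,0,0],[0,0,0.004],0.1],
    [[0,0,0],[0,0,-0.15],0.1],
    [[0,0,0],[0,0,-0.4],0.1],
    [[0,0,0],[0,0,-0.65],0.1],
    [[0,0,0],[0,0,-0.85],0.1],
  ],
)

```text
clock: 26.45
eef_pos: [494.4, 12.9, 222.7]
tcp_rot: [3.14, -0.0, 1.467]
contact_force: [1.4, 0.1, -0.5]
opening: 0.551
grasp_force: 0.0
```

```bash
python3 - <<'E'
from look import *
P=json.load(open("case.json")); s=telemetry.sense();print(np.round(s["eef_pos"],1),np.round(s["contact_force"],1))
look("13",["bottle","filter","battery","lid_edge","hasp_pin"]); g=json.load(open("w13.json"))["cal"]
for n,p in dict(bottle=(-38,33,5),filt=(-38,-34,5),batt=(36,0,5)).items(): print(n,pix("wrist",case2w(p,P),g).round(1))
for c in ("scene","side"):
    imaging.grab_frame(c)
    for n in ("bottle","filter","lid_edge","hasp_pin","hasp_tip"): print(c,n,[(np.round(d["xy"],1).tolist(),round(d["conf"],2)) for d in imaging.mark_of(c,n)])
    for n,p in dict(bottle=(-38,33,5),filt=(-38,-34,5)).items(): print(" exp",n,pix(c,case2w(p,P)).round(1))
# lid hypothesis: edge / pin positions for lid angle
M=[(c,th,pix(c,case2w((78-156*np.cos(th)+36*np.sin(th),0,70+156*np.sin(th)+36*np.cos(th)),P)).round(1).tolist()) for c in ("scene","side") for th in (1.7,1.8,1.9,2.0,2.1)]
print(*M,sep="\n")
E
```

```text
[494.4  12.9 222.7] [ 1.4  0.1 -0.5]
13 bottle [([327.1, 166.2], 0.85), ([181.7, 4.0], 0.74), ([237.8, 64.5], 0.66)]
13 filter [([325.3, 212.7], 0.74)]
13 battery [([383.0, 187.8], 0.61)]
13 lid_edge [([556.2, 261.8], 0.55)]
13 hasp_pin [([556.9, 261.9], 0.67)]
bottle [327.2 164.7]
filt [327.2 213.4]
batt [382.9 189.4]
scene bottle [([371.4, 213.1], 0.96), ([450.8, 236.6], 0.95), ([303.2, 219.5], 0.69), ([239.1, 194.7], 0.65)]
scene filter [([280.7, 209.6], 0.96), ([278.9, 231.2], 0.44)]
scene lid_edge [([240.1, 194.9], 0.96), ([303.3, 185.5], 0.2)]
scene hasp_pin [([242.1, 194.8], 0.94)]
scene hasp_tip [([226.9, 203.0], 0.78)]
 exp bottle [304.8 219.3]
 exp filt [282.4 211. ]
side bottle [([345.3, 259.1], 0.97), ([281.3, 311.2], 0.79), ([365.4, 304.2], 0.79), ([326.1, 210.1], 0.63), ([320.6, 334.2], 0.63)]
side filter [([347.1, 194.0], 0.62)]
side lid_edge [([263.6, 128.8], 0.76)]
side hasp_pin [([262.1, 125.3], 0.77)]
side hasp_tip [([243.1, 115.7], 0.5)]
 exp bottle [322.5 210.4]
 exp filt [330.6 195.7]
('scene', 1.7, [247.2, 187.2])
('scene', 1.8, [243.3, 193.6])
('scene', 1.9, [239.7, 200.5])
('scene', 2.0, [236.4, 207.7])
('scene', 2.1, [233.4, 215.1])
('side', 1.7, [269.0, 126.5])
('side', 1.8, [264.2, 127.3])
('side', 1.9, [259.8, 128.6])
('side', 2.0, [255.7, 130.4])
('side', 2.1, [252.1, 132.6])
```

Both items match their expected places (bottle 1.5 px, filter 2 px, battery 2 px). The lid angle is about 1.83 and the hasp about 2.57. Next I plan the lid swing from behind, off-centre at y=+64 to clear the hasp.

```bash
cat > lid.py <<'E'
from h import *
import json
P=json.load(open("case.json")); c=lambda x,y,z: case2w((x,y,z),P); Q=down(np.pi/2+P[2])
def rows(ws,p,q):
    for w in ws: print(np.round(q.inv().apply(c(*w)-p)/200,3).tolist(), end=" ")
    print(); return c(*ws[-1])
def arc(th,y=64,r=125,hw=14.5,d=30): return (78-r*np.cos(th)+36*np.sin(th)+hw, y, 70+r*np.sin(th)+36*np.cos(th)-d)
E
python3 - <<'E'
from lid import *
s=telemetry.sense(); p=np.array(s["eef_pos"]); q=R.from_euler("xyz",s["tcp_rot"])
plan([(c(60,64,245),Q),(c(187,64,245),Q)])
p=c(187,64,245); q=Q
p=rows([(187,64,205),(187,64,166),(187,64,166)],p,q)
p=rows([(x,64,165) for x in (178,168,158,148,138,129)],p,q)
p=rows([arc(t) for t in (1.47,1.37,1.27,1.17,1.07,.97,.87,.77)],p,q)
p=rows([arc(t) for t in (.67,.57,.47,.37,.27,.17,.08,.02)],p,q)
E
```

```text
[0.0, 0.0, 0.0] [0.145, 0.488, -0.126] rows>=2.1 
[0.0, 0.0, 0.0] [-0.001, 0.635, 0.0] rows>=2.5 
[0.0, -0.0, 0.2] [0.0, -0.0, 0.395] [0.0, -0.0, 0.395] 
[0.0, -0.045, 0.005] [0.0, -0.095, 0.005] [0.0, -0.145, 0.005] [0.0, -0.195, 0.005] [0.0, -0.245, 0.005] [-0.0, -0.29, 0.005] 
[0.0, -0.066, -0.015] [-0.0, -0.131, -0.023] [0.0, -0.196, -0.025] [0.0, -0.261, -0.021] [0.0, -0.325, -0.01] [0.0, -0.387, 0.008] [0.0, -0.448, 0.031] [0.0, -0.506, 0.061] 
[-0.0, -0.055, 0.035] [-0.0, -0.106, 0.075] [-0.0, -0.152, 0.121] [-0.0, -0.194, 0.17] [-0.0, -0.231, 0.224] [-0.0, -0.262, 0.281] [-0.0, -0.285, 0.335] [-0.0, -0.298, 0.372]
```

Emit:
step_arm(
  moves=[
    [[0,0,0],[0,0,-0.126],-1],
    [[0,0,0],[0.145,0.3,-0.126],-1],
    [[0,0,0],[0.145,0.488,-0.126],-1],
    [[0,0,0],[0.145,0.488,-0.126],-1],
    [[0,0,0],[0.145,0.488,-0.126],-1],
  ],
)

```text
clock: 27.85
eef_pos: [594.6, 31.8, 244.2]
tcp_rot: [-3.14, 0.0, 1.467]
contact_force: [0.2, 0.8, -0.5]
opening: -0.001
grasp_force: 0.0
```

Emit:
step_arm(
  moves=[
    [[0,0,0],[0,0.2,0],-1],
    [[0,0,0],[0,0.42,0],-1],
    [[0,0,0],[0,0.635,0],-1],
    [[0,0,0],[0,0.635,0],-1],
    [[0,0,0],[0,0.635,0],-1],
  ],
)

```text
clock: 28.35
eef_pos: [719.5, 18.3, 244.2]
tcp_rot: [-3.139, 0.0, 1.467]
contact_force: [-1.1, 0.2, -1.0]
opening: 0.001
grasp_force: 0.0
```

Emit:
step_arm(
  moves=[
    [[0,0,0],[0,0,0.2],-1],
    [[0,0,0],[0,0,0.395],-1],
    [[0,0,0],[0,0,0.395],-1],
  ],
)

```text
clock: 28.65
eef_pos: [714.9, 18.6, 161.0]
tcp_rot: [-3.132, 0.001, 1.467]
contact_force: [-0.5, -0.5, 0.2]
opening: -0.006
grasp_force: 0.0
```

Emit:
step_arm(
  moves=[
    [[0,0,0],[0,-0.045,0.005],-1],
    [[0,0,0],[0,-0.095,0.005],-1],
    [[0,0,0],[0,-0.145,0.005],-1],
    [[0,0,0],[0,-0.195,0.005],-1],
  ],
)

```text
clock: 29.05
eef_pos: [684.7, 22.7, 170.0]
tcp_rot: [3.131, -0.001, 1.467]
contact_force: [5.9, -1.1, 5.7]
opening: 0.003
grasp_force: 3.0
```

```bash
python3 - <<'E'
from lid import *
s=telemetry.sense();print((Rz(P[2]).T@(np.array(s["eef_pos"])-[P[0],P[1],0])).round(1),np.round(s["contact_force"],1),np.round(s["tcp_rot"],3))
E
```

```text
[151.   64.5 170. ] [ 5.9 -1.1  5.7] [ 3.131e+00 -1.000e-03  1.467e+00]
```

Emit:
step_arm(
  moves=[
    [[0,0,0],[0,-0.05,0],-1],
    [[0,0,0],[0,-0.095,0],-1],
    [[0,0,0],[0,-0.095,0],-1],
  ],
)

```text
clock: 29.35
eef_pos: [662.5, 24.8, 167.4]
tcp_rot: [3.139, -0.001, 1.467]
contact_force: [1.1, 0.5, -0.5]
opening: 0.001
grasp_force: 0.3
```

Emit:
step_arm(
  moves=[
    [[0,0,0],[0,-0.066,-0.015],-1],
    [[0,0,0],[0,-0.131,-0.023],-1],
    [[0,0,0],[0,-0.196,-0.025],-1],
    [[0,0,0],[0,-0.261,-0.021],-1],
    [[0,0,0],[0,-0.325,-0.01],-1],
    [[0,0,0],[0,-0.387,0.008],-1],
    [[0,0,0],[0,-0.448,0.031],-1],
    [[0,0,0],[0,-0.506,0.061],-1],
  ],
)

```text
clock: 30.15
eef_pos: [560.4, 35.2, 152.2]
tcp_rot: [-3.14, 0.0, 1.467]
contact_force: [-0.4, -0.7, 3.5]
opening: 0.0
grasp_force: 1.3
```

```bash
python3 - <<'E'
from lid import *
s=telemetry.sense();print((Rz(P[2]).T@(np.array(s["eef_pos"])-[P[0],P[1],0])).round(1),np.round(s["contact_force"],1),np.round(s["tcp_rot"],3),np.round(arc(.77),1))
E
```

```text
[ 26.1  64.  152.2] [-0.4 -0.7  3.5] [-3.14   0.     1.467] [ 27.8  64.  152.9]
```

Contact holds. Continue to shut.

Emit:
step_arm(
  moves=[
    [[0,0,0],[0,-0.055,0.035],-1],
    [[0,0,0],[0,-0.106,0.075],-1],
    [[0,0,0],[0,-0.152,0.121],-1],
    [[0,0,0],[0,-0.194,0.17],-1],
    [[0,0,0],[0,-0.231,0.224],-1],
    [[0,0,0],[0,-0.262,0.281],-1],
  ],
)

```text
clock: 30.75
eef_pos: [509.0, 40.5, 95.5]
tcp_rot: [-3.141, 0.0, 1.467]
contact_force: [-0.2, 0.5, 1.4]
opening: 0.001
grasp_force: 0.5
```

Emit:
step_arm(
  moves=[
    [[0,0,0],[0,-0.015,0.035],-1],
    [[0,0,0],[0,-0.025,0.065],-1],
    [[0,0,0],[0,-0.035,0.09],-1],
    [[0,0,0],[0,-0.035,0.09],-1],
  ],
)

```text
clock: 31.15
eef_pos: [502.7, 41.2, 78.0]
tcp_rot: [-3.141, 0.0, 1.467]
contact_force: [0.0, -0.5, 0.3]
opening: -0.001
grasp_force: 0.0
```

Emit:
step_arm(
  moves=[
    [[0,0,0],[0,0,0.01],-1],
    [[0,0,0],[0,0,0.015],-1],
    [[0,0,0],[0,0,0.015],-1],
  ],
)

```text
clock: 31.45
eef_pos: [503.6, 41.2, 76.3]
tcp_rot: [3.141, -0.0, 1.467]
contact_force: [-1.3, 0.3, 6.0]
opening: -0.001
grasp_force: 2.8
```

Emit:
step_arm(
  moves=[
    [[0,0,0],[0,0,0.008],-1],
    [[0,0,0],[0,0,0.008],-1],
  ],
)

```text
clock: 31.65
eef_pos: [503.7, 41.2, 76.1]
tcp_rot: [3.141, -0.0, 1.467]
contact_force: [-7.5, -0.3, 25.0]
opening: -0.002
grasp_force: 12.6
```

```bash
python3 - <<'E'
from lid import *
s=telemetry.sense();print((Rz(P[2]).T@(np.array(s["eef_pos"])-[P[0],P[1],0])).round(1),np.round(s["contact_force"],1))
for cam in ("scene","side"):
    im=imaging.grab_frame(cam); cv2.imwrite(f"pics/{cam}_lid.png",im[:,:,::-1])
    for n,p in dict(lid_edge=(-78,0,106),hasp_pin=(-82,0,98),hasp_tip=(-110,0,142)).items(): print(cam,n,[(np.round(d["xy"],1).tolist(),round(d["conf"],2)) for d in imaging.mark_of(cam,n)],"exp",pix(cam,c(*p)).round(1))
    print([pix(cam,c(78-156*np.cos(t)+36*np.sin(t),0,70+156*np.sin(t)+36*np.cos(t))).round(1).tolist() for t in (.03,.1,.2)])
E
```

```text
[-30.9  64.2  76.1] [-7.5 -0.3 25. ]
scene lid_edge [([299.8, 173.2], 0.95)] exp [300.5 175.7]
scene hasp_pin [] exp [301.4 177.3]
scene hasp_tip [([307.6, 155.7], 0.58)] exp [306.6 157.3]
[[300.2, 174.4], [299.5, 171.7], [298.1, 168.1]]
side lid_edge [([344.9, 181.0], 0.71)] exp [342.1 180.4]
side hasp_pin [([344.0, 184.7], 0.67)] exp [343.3 183. ]
side hasp_tip [([354.6, 173.7], 0.54)] exp [354.7 173.1]
[[341.8, 178.9], [341.0, 175.6], [339.3, 170.7]]
```

The lid stopped at a tip height of 106 mm with 25 N, and the marks match a shut lid. Next is the hasp path.

```bash
python3 - <<'E'
from lid import *
s=telemetry.sense(); p=np.array(s["eef_pos"]); q=R.from_euler("xyz",s["tcp_rot"]); d=30; hw=14.5
p=rows([(-31,64,122),(-50,20,122),(-58,0,122),(-58,0,122),(-58,0,122),(-58,0,103)],p,q); q=Q
L=lambda b,r=42:(-82-r*np.cos(b)+hw,0,98+r*np.sin(b)-d)
p=rows([(-68,0,103),(-79,0,103)]+[L(b) for b in (1.0,.8,.6,.4,.2,.02)],p,q)
Rr=lambda b,r=29:(-82-r*np.cos(b)-2-hw,0,98+r*np.sin(b)+1-d)
p=rows([(-109,0,78),(-127,0,78),(-127,0,78)]+[Rr(b) for b in (0,-.2,-.4,-.6)],p,q)
p=rows([Rr(b,r) for b,r in((-.8,29),(-.95,28),(-1.1,27),(-1.25,26.5),(-1.4,26),(-1.5,26))]+[(-98,0,43)],p,q)
E
```

```text
[-0.001, -0.0, -0.229] [-0.221, -0.095, -0.23] [-0.321, -0.135, -0.23] [-0.321, -0.135, -0.23] [-0.321, -0.135, -0.23] [-0.321, -0.135, -0.135] 
[-0.0, -0.05, -0.0] [0.0, -0.105, -0.0] [-0.0, -0.161, -0.002] [-0.0, -0.194, 0.024] [-0.0, -0.221, 0.056] [0.0, -0.241, 0.093] [0.0, -0.253, 0.133] [-0.0, -0.257, 0.171] 
[0.0, 0.002, -0.046] [0.0, -0.088, -0.046] [0.0, -0.088, -0.046] [0.0, -0.09, -0.001] [0.0, -0.087, 0.028] [0.0, -0.079, 0.056] [0.0, -0.065, 0.081] 
[-0.0, 0.019, 0.022] [-0.0, 0.038, 0.032] [-0.0, 0.058, 0.038] [-0.0, 0.078, 0.044] [0.0, 0.098, 0.046] [0.0, 0.11, 0.048] [-0.0, 0.122, 0.048]
```

Emit:
step_arm(
  moves=[
    [[0,0,0],[0,0,-0.229],-1],
    [[0,0,0],[-0.221,-0.095,-0.23],-1],
    [[0,0,0],[-0.321,-0.135,-0.23],-1],
    [[0,0,0],[-0.321,-0.135,-0.23],-1],
    [[0,0,0],[-0.321,-0.135,-0.135],-1],
    [[0,0,0],[-0.321,-0.135,-0.135],-1],
  ],
)

```text
clock: 32.65
eef_pos: [468.9, -19.7, 99.9]
tcp_rot: [-3.14, -0.0, 1.467]
contact_force: [-0.6, 0.4, -0.4]
opening: 0.005
grasp_force: 0.0
```

Emit:
step_arm(
  moves=[
    [[0,0,0],[0,-0.05,0],-1],
    [[0,0,0],[0,-0.105,0],-1],
    [[0,0,0],[0,-0.161,-0.002],-1],
    [[0,0,0],[0,-0.194,0.024],-1],
    [[0,0,0],[0,-0.221,0.056],-1],
    [[0,0,0],[0,-0.241,0.093],-1],
    [[0,0,0],[0,-0.253,0.133],-1],
    [[0,0,0],[0,-0.257,0.165],-1],
  ],
)

```text
clock: 33.45
eef_pos: [418.0, -14.6, 67.2]
tcp_rot: [-3.141, -0.0, 1.467]
contact_force: [0.3, -0.1, 1.6]
opening: -0.0
grasp_force: 0.6
```

```bash
python3 - <<'E'
from lid import *
s=telemetry.sense();print((Rz(P[2]).T@(np.array(s["eef_pos"])-[P[0],P[1],0])).round(1),np.round(s["contact_force"],1))
for cam in ("scene","side"):
    imaging.grab_frame(cam)
    print(cam,[(np.round(d["xy"],1).tolist(),round(d["conf"],2)) for d in imaging.mark_of(cam,"hasp_tip")],[(b,pix(cam,c(-82-52*np.cos(b),0,98+52*np.sin(b))).round(1).tolist()) for b in (1,.5,0,-.5,-1,-1.57)])
E
```

```text
[-1.103e+02 -1.000e-01  6.720e+01] [ 0.3 -0.1  1.6]
scene [([314.5, 168.5], 0.46)] [(1, [306.6, 157.3]), (0.5, [310.1, 159.8]), (0, [311.4, 166.5]), (-0.5, [310.3, 175.4]), (-1, [307.1, 184.8]), (-1.57, [301.8, 193.3])]
side [([316.9, 200.7], 0.29)] [(1, [354.7, 173.2]), (0.5, [360.4, 180.4]), (0, [361.7, 188.1]), (-0.5, [358.4, 194.3]), (-1, [351.7, 197.5]), (-1.57, [341.9, 196.9])]
```

Emit:
step_arm(
  moves=[
    [[0,0,0],[0,0,-0.046],-1],
    [[0,0,0],[0,-0.088,-0.046],-1],
    [[0,0,0],[0,-0.088,-0.046],-1],
    [[0,0,0],[0,-0.09,0],-1],
    [[0,0,0],[0,-0.087,0.028],-1],
    [[0,0,0],[0,-0.079,0.056],-1],
    [[0,0,0],[0,-0.065,0.081],-1],
  ],
)

```text
clock: 34.35
eef_pos: [405.5, -13.3, 51.1]
tcp_rot: [-3.141, -0.0, 1.467]
contact_force: [-0.7, -0.5, 0.7]
opening: 0.002
grasp_force: 0.4
```

Emit:
step_arm(
  moves=[
    [[0,0,0],[0,0.019,0.022],-1],
    [[0,0,0],[0,0.038,0.032],-1],
    [[0,0,0],[0,0.058,0.038],-1],
    [[0,0,0],[0,0.078,0.044],-1],
    [[0,0,0],[0,0.09,0.046],-1],
    [[0,0,0],[0,0.09,0.046],-1],
  ],
)

```text
clock: 34.95
eef_pos: [423.9, -15.1, 42.7]
tcp_rot: [3.141, -0.0, 1.467]
contact_force: [-0.8, 0.4, -0.4]
opening: 0.0
grasp_force: 0.0
```

```bash
python3 - <<'E'
from lid import *
s=telemetry.sense();print((Rz(P[2]).T@(np.array(s["eef_pos"])-[P[0],P[1],0])).round(1),np.round(s["contact_force"],1))
E
```

```text
[-1.044e+02 -1.000e-01  4.270e+01] [-0.8  0.4 -0.4]
```

Now press toward +x in small steps until resistance.

Emit:
step_arm(
  moves=[
    [[0,0,0],[0,0.01,0],-1],
    [[0,0,0],[0,0.02,0],-1],
    [[0,0,0],[0,0.03,0],-1],
    [[0,0,0],[0,0.03,0],-1],
  ],
)

```text
clock: 35.35
eef_pos: [428.6, -15.7, 42.5]
tcp_rot: [-3.14, -0.0, 1.467]
contact_force: [-4.0, 0.6, -0.4]
opening: -0.002
grasp_force: 2.2
```

Emit:
step_arm(
  moves=[
    [[0,0,0],[0,0.01,0],-1],
    [[0,0,0],[0,0.015,0],-1],
    [[0,0,0],[0,0.015,0],-1],
  ],
)

```text
clock: 35.65
eef_pos: [428.7, -15.7, 42.1]
tcp_rot: [-3.135, 0.0, 1.467]
contact_force: [-13.9, 2.1, 8.5]
opening: -0.001
grasp_force: 6.9
```

Emit:
step_arm(
  moves=[
    [[0,0,0],[0,0.01,0],-1],
    [[0,0,0],[0,0.01,0],-1],
  ],
)

```text
clock: 35.85
eef_pos: [428.6, -15.7, 41.8]
tcp_rot: [-3.131, 0.0, 1.467]
contact_force: [-19.0, 3.9, 12.8]
opening: 0.002
grasp_force: 9.7
```

Emit:
step_arm(
  moves=[
    [[0,0,0],[0,-0.08,0],-1],
    [[0,0,0],[0,-0.25,-0.1],-1],
    [[0,0,0],[0,-0.4,-0.5],-1],
    [[0,0,0],[0,-0.4,-0.9],-1],
    [[0,0,0],[0,-0.4,-0.9],-1],
    [[0,0,0],[0,-0.4,-0.9],-1],
  ],
)

```text
clock: 36.45
eef_pos: [357.8, -8.1, 228.1]
tcp_rot: [3.132, -0.001, 1.467]
contact_force: [0.8, -0.1, -0.5]
opening: 0.002
grasp_force: 0.0
```

```bash
python3 - <<'E'
from lid import *
from look import look
s=telemetry.sense();print(s["clock"],(Rz(P[2]).T@(np.array(s["eef_pos"])-[P[0],P[1],0])).round(1))
hyp=[("pin",(-82,0,98))]+[(f"b{b}",(-82-52*np.cos(b),0,98+52*np.sin(b))) for b in (-1.2,-1.4,-1.57)]+[("edge",(-78,0,106)),("edge.05",(78-156+2,0,113.8)),("catch",(-87,0,61))]
for cam in ("scene","side","wrist"):
    if cam!="wrist": im=imaging.grab_frame(cam); cv2.imwrite(f"pics/{cam}_end.png",im[:,:,::-1]); cal=None
    else: cal=imaging.calibration("wrist"); imaging.grab_frame("wrist")
    for n in ("hasp_tip","hasp_pin","catch","lid_edge"): print(cam,n,[(np.round(d["xy"],1).tolist(),round(d["conf"],2)) for d in imaging.mark_of(cam,n)])
    print([(n,pix(cam,c(*p),cal).round(1).tolist()) for n,p in hyp])
E
```

```text
36.45 [-1.709e+02  1.000e-01  2.281e+02]
scene hasp_tip [([180.9, 225.5], 0.18)]
scene hasp_pin [([300.8, 179.6], 0.78), ([283.4, 222.4], 0.55)]
scene catch [([303.2, 184.8], 0.67)]
scene lid_edge [([302.6, 183.6], 0.72), ([297.8, 174.2], 0.64)]
[('pin', [301.4, 177.3]), ('b-1.2', [305.4, 188.2]), ('b-1.4', [303.5, 191.1]), ('b-1.57', [301.8, 193.3]), ('edge', [300.5, 175.7]), ('edge.05', [300.0, 173.6]), ('catch', [302.7, 187.7])]
side hasp_tip [([341.7, 198.5], 0.57)]
side hasp_pin [([342.2, 183.4], 0.8)]
side catch [([346.1, 193.9], 0.96)]
side lid_edge [([343.3, 183.9], 0.77), ([343.1, 196.6], 0.52), ([304.5, 148.9], 0.32)]
[('pin', [343.3, 183.0]), ('b-1.2', [348.4, 197.8]), ('b-1.4', [344.9, 197.6]), ('b-1.57', [341.9, 196.9]), ('edge', [342.1, 180.4]), ('edge.05', [341.6, 178.0]), ('catch', [344.0, 193.5])]
wrist hasp_tip [([403.1, 174.5], 0.75)]
wrist hasp_pin [([405.7, 170.6], 0.64), ([418.0, 183.4], 0.59)]
wrist catch [([403.1, 174.6], 0.81), ([454.4, 163.6], 0.41)]
wrist lid_edge [([427.7, 187.6], 0.84)]
[('pin', [419.0, 183.0]), ('b-1.2', [392.0, 171.6]), ('b-1.4', [399.8, 171.1]), ('b-1.57', [406.9, 171.1]), ('edge', [424.9, 185.3]), ('edge.05', [429.1, 187.5]), ('catch', [405.8, 174.1])]
```

The marks leave the final hasp angle slightly ambiguous: the fingers are thicker higher up and may have stopped on the pin. I'll press the strap's lower end with the tool tilted 30°, beside the catch, to make sure.

```bash
python3 - <<'E'
from lid import *
yv=Rz(P[2])@[0,1,0]; Qt=R.from_rotvec(-np.radians(30)*yv)*Q
tz=Qt.apply([0,0,1]); print(tz.round(2))
T=lambda x,y,z: c(x,y,z)+30*tz
plan([(T(-150,16,170),Qt),(T(-118,16,80),Qt),(T(-118,16,48),Qt)])
# +x in tilted tool axes
print("1mm +x:",(Qt.inv().apply(Rz(P[2])@[1,0,0])/200).round(5))
E
```

```text
[ 0.5  -0.05 -0.87]
[-0.667, 0.0, 0.0] [0.081, 0.195, 0.392] rows>=3.5 
[0.0, 0.0, 0.0] [0.0, -0.086, 0.47] rows>=1.9 
[0.0, 0.0, 0.0] [0.0, -0.08, 0.138] rows>=0.6 
1mm +x: [0.      0.00433 0.0025 ]
```

Emit:
step_arm(
  moves=[
    [[-0.667,0,0],[0.081,0.195,0.392],-1],
    [[-0.667,0,0],[0.081,0.195,0.392],-1],
    [[-0.667,0,0],[0.081,0.195,0.392],-1],
    [[-0.667,0,0],[0.081,0.195,0.392],-1],
    [[-0.667,0,0],[0.081,0.195,0.392],-1],
    [[-0.667,0,0],[0.081,0.195,0.392],-1],
  ],
)

```text
clock: 37.8
eef_pos: [395.0, 4.2, 144.4]
tcp_rot: [2.62, 0.001, 1.469]
contact_force: [0.3, -0.4, 0.5]
opening: -0.002
grasp_force: 0.0
```

Emit:
step_arm(
  moves=[
    [[0,0,0],[0,-0.043,0.235],-1],
    [[0,0,0],[0,-0.086,0.47],-1],
    [[0,0,0],[0,-0.086,0.47],-1],
    [[0,0,0],[0,-0.166,0.608],-1],
    [[0,0,0],[0,-0.166,0.608],-1],
    [[0,0,0],[0,-0.166,0.608],-1],
  ],
)

```text
clock: 38.4
eef_pos: [434.4, -2.4, 60.8]
tcp_rot: [2.667, -0.003, 1.467]
contact_force: [-0.1, 0.3, 1.0]
opening: 0.005
grasp_force: 0.0
```

```bash
cat > st.py <<'E'
from lid import *
s=telemetry.sense(); q=R.from_euler("xyz",s["tcp_rot"]); t=np.array(s["eef_pos"])-30*q.apply([0,0,1])
print(s["clock"],"tip",(Rz(P[2]).T@(t-[P[0],P[1],0])).round(1),np.round(s["contact_force"],1),q.apply([0,0,1]).round(2))
E
python3 st.py
```

```text
38.4 tip [-109.    13.6   87.5] [-0.1  0.3  1. ] [ 0.45 -0.04 -0.89]
```

```bash
python3 st.py; python3 -c "
from h import *
s=telemetry.sense();print(np.round(s['qpos'],2))"
```

```text
38.4 tip [-109.    13.6   87.5] [-0.1  0.3  1. ] [ 0.45 -0.04 -0.89]
[ 0.05  0.15  2.5  -1.29  0.07  1.43]
```

Too much tilt for the wrist here (joint 4 at its limit). Reducing to 12°.

```bash
cat > tl.py <<'E'
from lid import *
yv=Rz(P[2])@[0,1,0]; Qt=R.from_rotvec(-np.radians(12)*yv)*Q
tz=Qt.apply([0,0,1]); T=lambda x,y,z: c(x,y,z)+30*tz
E
python3 - <<'E'
from tl import *
plan([(T(-135,16,130),Qt),(T(-122,16,80),Qt),(T(-122,16,50),Qt)])
print("1mm +x:",(Qt.inv().apply(Rz(P[2])@[1,0,0])/200).round(5))
E
```

```text
[0.338, -0.004, -0.002] [0.012, -0.058, -0.254] rows>=1.8 
[0.0, 0.0, 0.0] [0.0, 0.012, 0.258] rows>=1.0 
[0.0, 0.0, 0.0] [0.0, -0.031, 0.147] rows>=0.6 
1mm +x: [-0.       0.00489  0.00104]
```

Emit:
step_arm(
  moves=[
    [[0.338,-0.004,-0.002],[0.012,-0.058,-0.254],-1],
    [[0.338,-0.004,-0.002],[0.012,-0.058,-0.254],-1],
    [[0.338,-0.004,-0.002],[0.012,-0.058,-0.254],-1],
    [[0.338,-0.004,-0.002],[0.012,-0.058,-0.254],-1],
    [[0.338,-0.004,-0.002],[0.012,-0.058,-0.254],-1],
    [[0.338,-0.004,-0.002],[0.012,-0.058,-0.254],-1],
  ],
)

```text
clock: 39.0
eef_pos: [399.0, 6.8, 102.9]
tcp_rot: [2.934, -0.006, 1.476]
contact_force: [-0.4, -0.6, -0.1]
opening: 0.001
grasp_force: 0.0
```

```bash
python3 st.py; python3 - <<'E'
from tl import *
print(np.round(telemetry.sense()["qpos"],2))
plan([(T(-122,16,80),Qt),(T(-122,16,50),Qt)])
E
```

```text
39.0 tip [-137.7   18.9  132.3] [-0.4 -0.6 -0.1] [ 0.21 -0.01 -0.98]
[ 0.03  0.03  2.33 -0.04  0.57  0.16]
[-0.003, -0.01, 0.009] [-0.018, 0.023, 0.272] rows>=1.1 
[0.0, 0.0, 0.0] [0.0, -0.031, 0.147] rows>=0.6
```

Emit:
step_arm(
  moves=[
    [[-0.003,-0.01,0.009],[-0.018,0.023,0.272],-1],
    [[-0.003,-0.01,0.009],[-0.018,0.023,0.272],-1],
    [[-0.003,-0.01,0.009],[-0.018,-0.008,0.419],-1],
    [[-0.003,-0.01,0.009],[-0.018,-0.008,0.419],-1],
    [[-0.003,-0.01,0.009],[-0.018,-0.008,0.419],-1],
  ],
)

```text
clock: 39.5
eef_pos: [413.2, -0.5, 19.5]
tcp_rot: [2.931, 0.005, 1.463]
contact_force: [0.9, 0.8, 0.1]
opening: 0.002
grasp_force: 0.0
```

Emit:
step_arm(
  moves=[
    [[0,0,0],[0,0.03,0.006],-1],
    [[0,0,0],[0,0.06,0.013],-1],
    [[0,0,0],[0,0.088,0.019],-1],
    [[0,0,0],[0,0.088,0.019],-1],
  ],
)

```text
clock: 39.9
eef_pos: [431.1, -2.6, 19.3]
tcp_rot: [2.931, 0.005, 1.462]
contact_force: [-7.1, 0.5, 11.4]
opening: 0.0
grasp_force: 0.0
```

```bash
python3 st.py
```

```text
39.9 tip [-104.8   13.3   48.7] [-7.1  0.5 11.4] [ 0.21 -0.03 -0.98]
```

Contact came with zero pad force and an upward component, so the gripper's flared linkage is touching the lid edge. I back off and turn the tool 90° so that its narrow side faces the lid.

Emit:
step_arm(
  moves=[
    [[0,0,0],[0,-0.12,-0.05],-1],
    [[0,0,0],[0,-0.25,-0.3],-1],
    [[0,0,0],[0,-0.25,-0.5],-1],
    [[0,0,0],[0,-0.25,-0.5],-1],
    [[0,0,0],[0,-0.25,-0.5],-1],
  ],
)

```text
clock: 40.4
eef_pos: [363.8, 5.7, 108.1]
tcp_rot: [2.924, 0.004, 1.462]
contact_force: [-0.3, 0.2, 0.1]
opening: 0.001
grasp_force: 0.0
```

```bash
cat > tl.py <<'E'
from lid import *
yv=Rz(P[2])@[0,1,0]; tilt=R.from_rotvec(-np.radians(10)*yv); Qt=tilt*down(np.pi+P[2]); Qm=tilt*down(3*np.pi/4+P[2])
tz=Qt.apply([0,0,1]); T=lambda x,y,z: c(x,y,z)+30*tz
E
python3 st.py; python3 - <<'E'
from tl import *
plan([(T(-135,18,140),Qm),(T(-125,18,100),Qt),(T(-115,18,50),Qt)])
print("1mm +x:",(Qt.inv().apply(Rz(P[2])@[1,0,0])/200).round(5))
E
```

```text
40.4 tip [-172.9   14.5  137.4] [-0.3  0.2  0.1] [ 0.21 -0.03 -0.98]
[0.05, 0.027, -1.005] [0.019, 0.181, 0.028] rows>=5.3 SPLIT
[0.0, 0.0, -1.0] [-0.01, 0.01, 0.206] rows>=5.2 
[0.0, 0.0, 0.0] [-0.006, 0.0, 0.254] rows>=1.0 
1mm +x: [-0.00492 -0.       0.00087]
```

Emit:
step_arm(
  moves=[
    [[0.05,0.027,-1],[0.019,0.181,0.028],-1],
    [[0.05,0.027,-1],[0.019,0.181,0.028],-1],
    [[0.05,0.027,-1],[0.019,0.181,0.028],-1],
    [[0.05,0.027,-1],[0.019,0.181,0.028],-1],
    [[0.05,0.027,-1],[0.019,0.181,0.028],-1],
    [[0.05,0.027,-1],[0.019,0.181,0.028],-1],
    [[0.05,0.027,-1],[0.019,0.181,0.028],-1],
  ],
)

```text
clock: 41.1
eef_pos: [398.3, 5.2, 106.5]
tcp_rot: [3.025, 0.117, 2.242]
contact_force: [-0.2, -0.3, 0.3]
opening: -0.0
grasp_force: 0.0
```

Emit:
step_arm(
  moves=[
    [[0,0,-1],[-0.01,0.01,0.206],-1],
    [[0,0,-1],[-0.01,0.01,0.206],-1],
    [[0,0,-1],[-0.01,0.01,0.206],-1],
    [[0,0,-1],[-0.01,0.01,0.206],-1],
    [[0,0,-1],[-0.01,0.01,0.206],-1],
    [[0,0,-1],[-0.01,0.01,0.206],-1],
    [[0,0,-1],[-0.01,0.01,0.206],-1],
  ],
)

```text
clock: 41.8
eef_pos: [407.8, 4.2, 66.9]
tcp_rot: [-3.141, 0.166, 3.032]
contact_force: [-0.3, -0.1, 0.8]
opening: 0.0
grasp_force: 0.0
```

```bash
python3 st.py; python3 - <<'E'
from tl import *
plan([(T(-115,18,50),Qt)])
from look import look
look("20",["hasp_tip","hasp_pin","catch","lid_edge"]); g=json.load(open("w20.json"))["cal"]
for b in (-1.1,-1.2,-1.3,-1.4,-1.5,-1.57): print(b,pix("wrist",c(-82-52*np.cos(b),0,98+52*np.sin(b)),g).round(1))
for n,p in dict(pin=(-82,0,98),edge=(-78,0,106),catch=(-87,0,61)).items(): print(n,pix("wrist",c(*p),g).round(1))
E
```

```text
41.8 tip [-127.4   17.5   96.5] [-0.3 -0.1  0.8] [ 0.16 -0.02 -0.99]
[-0.002, -0.01, -0.007] [-0.024, 0.003, 0.239] rows>=1.0 
20 hasp_tip [([304.6, 264.8], 0.88)]
20 hasp_pin []
20 catch [([303.3, 272.7], 0.75), ([593.1, 294.6], 0.74)]
20 lid_edge []
-1.1 [303.6 245. ]
-1.2 [304.1 248.7]
-1.3 [304.6 252.7]
-1.4 [305.  257.3]
-1.5 [305.4 262.1]
-1.57 [305.7 265.7]
pin [301.  319.2]
edge [300.6 333.1]
catch [304.1 274.2]
```

The close-up wrist measurement puts the hasp tip at row 264.8, against 265.7 expected for flat, with the catch showing through the slot. One gentle press at the low end to finish.

Emit:
step_arm(
  moves=[
    [[0,-0.01,-0.007],[-0.024,0.003,0.12],-1],
    [[0,-0.01,-0.007],[-0.024,0.003,0.239],-1],
    [[0,-0.01,-0.007],[-0.024,0.003,0.239],-1],
    [[0,-0.01,-0.007],[-0.06,0.003,0.245],-1],
    [[0,-0.01,-0.007],[-0.085,0.003,0.25],-1],
    [[0,-0.01,-0.007],[-0.085,0.003,0.25],-1],
  ],
)

```text
clock: 42.65
eef_pos: [435.1, 2.1, 22.5]
tcp_rot: [-3.141, 0.179, 3.039]
contact_force: [-0.1, -0.5, 0.6]
opening: 0.002
grasp_force: 0.0
```

Emit:
step_arm(
  moves=[
    [[0,0,0],[-0.015,0,0.003],-1],
    [[0,0,0],[-0.025,0,0.004],-1],
    [[0,0,0],[-0.025,0,0.004],-1],
  ],
)

```text
clock: 42.95
eef_pos: [438.6, 1.6, 21.7]
tcp_rot: [-3.14, 0.177, 3.039]
contact_force: [-0.0, -0.5, 0.6]
opening: -0.001
grasp_force: 0.0
```

```bash
python3 st.py
```

```text
42.95 tip [-96.8  18.1  51.3] [-0.  -0.5  0.6] [ 0.17 -0.02 -0.98]
```

Emit:
step_arm(
  moves=[
    [[0,0,0],[-0.01,0,0.002],-1],
    [[0,0,0],[-0.012,0,0.002],-1],
    [[0,0,0],[-0.012,0,0.002],-1],
  ],
)

```text
clock: 43.25
eef_pos: [440.5, 1.3, 21.4]
tcp_rot: [-3.14, 0.176, 3.039]
contact_force: [0.0, -0.8, 0.9]
opening: -0.002
grasp_force: 0.0
```

Emit:
step_arm(
  moves=[
    [[0,0,0],[-0.007,0,0.001],-1],
    [[0,0,0],[-0.007,0,0.001],-1],
  ],
)

```text
clock: 43.45
eef_pos: [441.0, 1.2, 21.2]
tcp_rot: [-3.14, 0.174, 3.039]
contact_force: [-4.3, 0.4, 1.4]
opening: -0.006
grasp_force: 1.8
```

```bash
python3 st.py
```

```text
43.45 tip [-94.3  17.9  50.7] [-4.3  0.4  1.4] [ 0.17 -0.02 -0.98]
```

Contact is at case x≈-83.5, exactly the flat strap's outer face, so the hasp is flat. I retreat, run a last check and hand in.

Emit:
step_arm(
  moves=[
    [[0,0,0],[0.15,0,0],-1],
    [[0,0,0],[0.25,0,-0.2],-1],
    [[0,0,0],[0.25,0,-0.6],-1],
    [[0,0,0],[0.25,0,-0.8],-1],
    [[0,0,0],[0.25,0,-0.8],-1],
    [[0,0,0],[0.25,0,-0.8],-1],
  ],
)

```text
clock: 44.05
eef_pos: [367.5, 9.5, 173.7]
tcp_rot: [-3.141, 0.183, 3.039]
contact_force: [0.1, -0.4, 0.3]
opening: 0.001
grasp_force: 0.0
```

```bash
python3 st.py; python3 - <<'E'
from tl import *
from look import look
look("21",["hasp_tip","hasp_pin","catch","lid_edge"]); g=json.load(open("w21.json"))["cal"]
for n,p in dict(tip=(-82,0,46),pin=(-82,0,98),edge=(-78,0,106),edge05=(-76,0,113.8),catch=(-87,0,61)).items(): print(n,pix("wrist",c(*p),g).round(1))
imaging.grab_frame("side")
print([(n,np.round(d[0]["xy"],1).tolist()) for n in ("lid_edge","hasp_tip","catch") if (d:=imaging.mark_of("side",n))])
E
```

```text
44.05 tip [-168.6   18.6  203.2] [ 0.1 -0.4  0.3] [ 0.18 -0.02 -0.98]
21 hasp_tip []
21 hasp_pin [([309.4, 257.7], 0.9), ([309.6, 268.6], 0.66)]
21 catch [([308.9, 232.9], 0.73), ([306.1, 260.9], 0.57)]
21 lid_edge [([309.5, 272.6], 0.67)]
tip [311.7 228.8]
pin [309.3 259.1]
edge [309.1 267.7]
edge05 [308.7 274.7]
catch [310.9 232.9]
[('lid_edge', [345.2, 180.7]), ('hasp_tip', [341.6, 195.6]), ('catch', [344.5, 191.9])]
```

```bash
python3 -c "
from rig import r
print(r.sign_off())"
```

```text
the job is handed in; nothing more can be done
None
```

I've handed the job in at 44 s: the battery is at the back, the filter and white bottle stand in front of it, the lid is shut and the hasp lies flat over the catch. The final readings support this, though one weak lid-edge mark read slightly high. I didn't touch the spray can, canister, wrench or look-alikes.

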